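# Clamp a bottle with the star wheel

### The arm

A 6-joint arm with a two-finger parallel gripper is mounted at the origin on a cart in front of the work surface, level with it; the furniture and walls round the work are solid. World frame = base frame: x ahead of the robot, y to its left, z up, the work surface at z = 0. Lengths are in m, angles in rad, forces in N, time in s.
With the tool pointing down it reaches from about 0.35 to 0.85 m from the base axis. Payload 8.1 kg.
Tool frame: the origin (TCP) lies between the finger pads; the fingertips stand tips_ahead ahead of it and the grasp point (between the pads) lies 8 mm behind it (tips_ahead is the distance from the TCP to the fingertips, in m); z points along the fingers, x is the direction in which the jaws open and shut, and the axes are right-handed (so a half turn about z gives the same grasp; the last joint's range is limited). The gripper opens to 93 mm and grips with 3 to 60 N. Pads are 15 mm wide; open, the fingers measure 128 mm over their backs; the gripper's body (75 mm by 188 mm) begins 65 mm behind the grasp point.
Start: joints at [-1.43, 0.13, 1.488, -0, 1.523, -0.085], TCP at [0.134, -0.585, 0.23] pointing down, gripper open.
Joint ranges: [-2.96, 2.96], [-0.89, 2.26], [0.02, 2.5], [-1.34, 4.48], [0, 2.73], [-2.66, 2.66]. Speed limits (rad/s): [2.39, 2.39, 2.79, 3.14, 3.14, 3.14].

### API

Orientations are given as a rotation vector (axis times angle).
In Python, from plant import * gives the robot as it stands.
- The arm moves only by the tool play_rows, never from a script. Its argument "increments" is a list that holds one entry, the list of rows, each a list of 4 numbers: the shift along the tool's x, y, z in cm, then the turn about the tool's z in rad. A call has 1 to 5 rows; each row is the pose to reach, as a shift and turn from the pose measured when the call began, along the tool's axes at that moment; what a row does not reach only later rows make up. A row lasts 1/10 s, in which the tool goes at most 50 mm and 8.59 degrees, less where a joint would pass 70% of its speed; a pose out of reach is approached as far as the arm can. A call with a gripper value outside its range is refused whole. "jaw" is the finger opening in cm, from 0 to 9.3, set as the call begins (left out, the last holds). The fingers move at their own pace and stop on an object; "squeeze" is the grip in N (left out, the last holds). Time passes only in rows, so rows that repeat a pose let the fingers close. It gives the time, the measured TCP pose, the force and the opening at its end, in the units of the state.
- read_state(): the state, without advancing time (a new reading comes with each control period).
- read_camera(name): name is "scene" or "top" or "wrist"; returns (picture, depth): 480x640x3 uint8, blue, green, red; 480x640 float32, m along the optical axis (not along the pixel's ray), 0 where there is no reading.
- camera_params(name): a dict with "K" (3x3 intrinsics, pixels), "eye" and "orientation" of the camera in the world. Camera axes: x right, y up, looking along -z (the intrinsics and any distortion apply to the point x, -y, -z); pixel columns grow to the right and rows downward; lengths in m; the calibration is good to about 2 mm. The wrist camera is an equidistant fisheye: a pixel r from the principal point sees the ray r / f radians off the axis. A picture is of the moment at which its call begins: read the wrist's pose just before it. camera_params takes no time and is no camera call; for the wrist camera it gives the pose at the moment of the call.
- close_job(): hands the job in, once; it reports no verdict.
The state is a dict: "t": time; "q": joint angles; "dq": joint speeds; "joint_torque": joint torques, N m; "tool_pos": TCP position; "orientation": TCP orientation; "force": force on the tool from outside, world axes, zero at the start; "wrist_torque": the same for the moment, N m; "opening": finger opening in m.
Only numpy, scipy, OpenCV 4.12 (cv2) and the standard library are available. Lean on these libraries where they do the work, as an engineer would, in place of code of your own. Each camera call takes 0.05 s, during which the arm holds its last target.

### The job

Stand the small yellow-brown bottle with the black cap upright on the painted ring of the rack clamp and let go of it. Then turn the clamp's star wheel, pushing its top spokes one after another to the right (the V stop's side) with the side of the gripper, until the sprung jaw holds the bottle against the V stop with about 15 N: firm, but not crushed. Move the jaw only through the wheel, meet and push the spokes slowly without forcing them, leave the other bottles and jars alone and end clear of everything.

Things in the scene. Friction and masses are not known exactly. Their poses are not given: they have to be found in the camera images.
- bottle: The small yellow-brown (amber-yellow) bottle with a black cap, loose, upright, about 0.12 kg, total height 112 mm. Origin: centre of its underside, z up. The round body is 45 mm in diameter up to about 75 mm, then narrows to a cap about 24 mm wide.
- clamp: Grey and green rack clamp, fixed. Origin on the worktop; x points away from the wheel side, y to its left seen from the wheel side, z up. Base plate (-55,-119) to (105,107) mm, top at z = 12. Green gearbox x -35..75, y 35..95, up to z = 126. Jaw line along y at x = 45: jaw on the +y side, V stop on the -y side, bottle between. No part of it may be pressed with more than 30 N (hitting a spoke fast does).
- nest (a point): Centre of the painted yellow ring (52 mm across) on the base plate, at clamp (45,-34,12) mm; its axes are those of the clamp. Stand the bottle here (within 7 mm), clear of jaw and V stop; the jaw then slides it along the plate into the V stop.
- hub (a point): Centre of the star wheel, on its axis, at clamp (-85,65,95) mm, axes as the clamp's. The wheel turns in the clamp's y-z plane, 50 mm in front of the gearbox. Five spokes 72 degrees apart: thin rods with 16 mm thick round-ended sleeves reaching from 38 to 84 mm from the axis. Only the upper spokes can be pushed from above.
- wheel (a joint): Angle q of the star wheel, rad, 0 to 3.5, about the clamp's +x; grows as its top moves towards the clamp's -y (right). Spoke i points q + i x 72 degrees from straight up towards -y. Each rad moves the jaw 20 mm, so each newton of jaw force adds 0.02 Nm to the friction: 0.3 Nm, or 4 to 6 N at a sleeve, for 15 N.
- jaw: Steel rack, moved by the wheel towards clamp -y. Origin: centre of the unloaded face of its pad, at clamp (45, 15 - 20 x wheel angle, 52) mm. The 36 mm square black pad gives on springs by 1 mm per 8 N, which this pose does not show. It must end pressing the bottle with about 15 N (8 to 24 will do; over 30 crushes it). Never push it directly (over 8 N).
- jar_wide: Bystander: white jar with black lid, 61 mm wide, 78 mm tall. Origin under its centre.
- cream_jar: Bystander: small white jar, 51 mm wide, 40 mm tall. Origin under its centre.
- amber_60: Bystander: small brown bottle with white cap, 37 mm wide, 75 mm tall. Origin under its centre.
- black_tape: Bystander: roll of black tape lying flat, 60 mm wide, 18 mm high. Origin under its centre.
- slot (a point): Middle of the V stop's slot, clamp (45,-59,12) mm. The aluminium V stop (68 mm above the worktop, 28 mm either side of the jaw line) may be set anywhere along the slot: the axis of the 45 mm bottle, once seated in it, lies up to 7 mm either way along clamp y from this point. The setting is not measured. The V centres a bottle slid into it.
- red_end (a point): Outer end of the red-sleeved spoke (spoke 0; the other four are black), on its centre line, 76 mm from the wheel's axis (the sleeve's end is a half ball of radius 8 mm about it). It turns with the wheel. Friction of about 0.6 Nm (8 to 13 N at a sleeve) must be overcome to turn the wheel and holds it where it is left.
There are look-alikes about, which are no part of the job. What is shaped like the bottle but pink is not meant.

How it is judged:
By the outcome, as a careful person would: the job done as asked, in the order asked, and still so for the second after the job is handed in, with the robot touching nothing.
It also fails if it takes over 72 s, if anything falls off the work surface, if the arm or the gripper's body presses on something with over 40 N, if the wrist force passes 120 N, or if a joint passes its speed limit or range.

## Working session

There is one attempt and no reset: what is moved stays moved. The work goes in short steps, Python scripts to look and compute and a tool call to move; the robot and the scene stay as the last step left them, time stands still between calls to the robot, and variables do not carry over. Pictures are saved under pics/ and viewed, and the job is handed in when it is done.

Besides the shell and the picture viewer there is one more tool, called as name(argument=value, ...) on one line, values as JSON. play_rows: Moves the arm, as the interface text tells. Its arguments: {"type":"object","properties":{"increments":{"type":"array"},"jaw":{"type":"number"},"squeeze":{"type":"number"}},"required":["increments"]}

```bash
ls; mkdir -p pics; python3 - <<'E'
from plant import *
import cv2,numpy as np
s=read_state();print(s)
for n in ("scene","top"):
    p,d=read_camera(n);cv2.imwrite(f"pics/{n}0.png",p);np.save(f"/tmp/{n}_d.npy",d)
    print(n,camera_params(n))
print(camera_params("wrist"))
E
```

```text
pics
{'t': 0.0, 'q': array([-1.43038527e+00,  1.31173397e-01,  1.48923637e+00,  2.57906203e-05,
        1.52297400e+00, -8.53853541e-02]), 'dq': array([ 0.00083514, -0.00179591, -0.00127668, -0.00095566, -0.00188855,
       -0.00010008]), 'joint_torque': array([-2.98180552e-03, -5.59842610e+01, -4.91761351e+01,  7.64313480e-02,
        3.48999817e-02, -1.46259340e-04]), 'tool_pos': array([ 0.1342956 , -0.5842402 ,  0.22860367]), 'orientation': array([-2.45658408e+00,  1.95625745e+00,  2.01478331e-03]), 'force': array([-0.20122376,  0.11225636, -0.29917536]), 'wrist_torque': array([ 0.00641906, -0.02011726, -0.01535764]), 'opening': 0.09325174417150324}
scene {'K': array([[494.71602304,   0.        , 313.65468079],
       [  0.        , 494.71602304, 242.16685573],
       [  0.        ,   0.        ,   1.        ]]), 'eye': array([-0.00725462,  0.54090985,  0.86638913]), 'orientation': array([ 0.41437585, -0.93779117, -2.17061898])}
top {'K': array([[610.51022826,   0.        , 313.30976069],
       [  0.        , 610.51022826, 242.19069511],
       [  0.        ,   0.        ,   1.        ]]), 'eye': array([ 0.38834169, -0.00344839,  1.43703482]), 'orientation': array([ 0.10708159, -0.09118493, -1.59733288])}
{'K': array([[371.64829954,   0.        , 319.50459976],
       [  0.        , 371.64829954, 233.0883486 ],
       [  0.        ,   0.        ,   1.        ]]), 'eye': array([ 0.21608687, -0.56599113,  0.38463603]), 'orientation': array([-0.25462306,  0.20529994, -1.33253816])}
```

View pics/scene0.png

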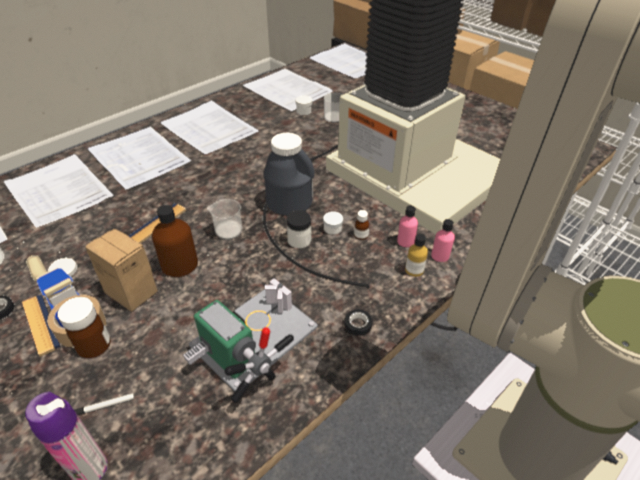

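View pics/top0.png

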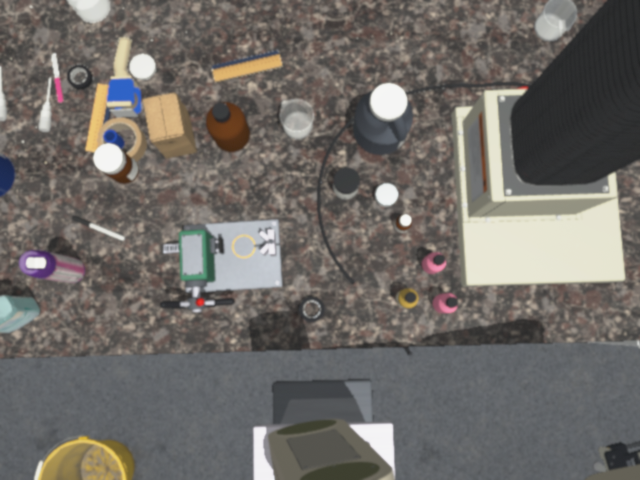

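The bottle is at top (408,297), with pink look-alikes at (434,262) and (447,302). The clamp ring is at (243,246), the wheel at about (197,300), and the red sleeve at about (200,302).

```bash
cat > h.py <<'E'
from plant import *
import cv2,numpy as np
from scipy.spatial.transform import Rotation as R
def ray(n,u,v,P=None):
    P=P or camera_params(n);K=P["K"]
    if n=="wrist":
        x=(u-K[0,2]);y=(v-K[1,2]);r=np.hypot(x,y);th=r/K[0,0]
        d=np.array([np.sin(th)*x/max(r,1e-9),-np.sin(th)*y/max(r,1e-9),-np.cos(th)])
    else: d=np.array([(u-K[0,2])/K[0,0],-(v-K[1,2])/K[1,1],-1])
    return P["eye"],R.from_rotvec(P["orientation"]).apply(d)
def onz(n,u,v,z,P=None):
    e,d=ray(n,u,v,P);return e+d*(z-e[2])/d[2]
def proj(n,X,P=None):
    P=P or camera_params(n);K=P["K"]
    c=R.from_rotvec(P["orientation"]).inv().apply(np.asarray(X)-P["eye"])
    x,y,z=c[0],-c[1],-c[2]
    if n=="wrist":
        r=np.hypot(x,y);th=np.arctan2(r,z);return np.array([K[0,2]+K[0,0]*th*x/r,K[1,2]+K[0,0]*th*y/r])
    return np.array([K[0,2]+K[0,0]*x/z,K[1,2]+K[1,1]*y/z])
def cross(rs):
    A=np.zeros((3,3));b=np.zeros(3)
    for e,d in rs:
        d=d/np.linalg.norm(d);M=np.eye(3)-np.outer(d,d);A+=M;b+=M@e
    return np.linalg.solve(A,b)
E
python3 - <<'E'
from h import *
t=cv2.imread("pics/top0.png");s=cv2.imread("pics/scene0.png")
a=cv2.resize(t[205:325,150:310],None,fx=5,fy=5,interpolation=2);cv2.imwrite("pics/tclamp.png",a)
a=cv2.resize(s[270:410,180:330],None,fx=4,fy=4,interpolation=2);cv2.imwrite("pics/sclamp.png",a)
hsv=cv2.cvtColor(t,cv2.COLOR_BGR2HSV)
m=cv2.inRange(hsv,(18,120,90),(35,255,255))
n,l,st,c=cv2.connectedComponentsWithStats(m)
for i in range(1,n):
    if st[i,4]>15: print(st[i],c[i],onz("top",*c[i],0.012))
m=cv2.inRange(hsv,(0,150,90),(6,255,255))
n,l,st,c=cv2.connectedComponentsWithStats(m)
for i in range(1,n):
    if st[i,4]>8: print("red",st[i],c[i],onz("top",*c[i],0.17))
E
```

```text
[214  56  66  24 649] [246.80893683  67.46070878] [1.00380055 0.15878662 0.012     ]
[ 87  85  20  65 625] [ 96.5504 116.6096] [0.89121142 0.52546385 0.012     ]
[399 289  19  19 188] [406.81914894 298.39361702] [ 0.43077016 -0.204924    0.012     ]
[  39  436   95   44 1536] [ 90.49674479 457.39127604] [0.09311667 0.52601908 0.012     ]
[ 93 449   7   8  32] [ 96.3125  452.59375] [0.10326842 0.51298681 0.012     ]
[ 64 462   8  13  44] [ 67.18181818 467.09090909] [0.07330918 0.57851226 0.012     ]
[ 86 465  18   7  76] [ 94.65789474 467.89473684] [0.0699797  0.51618269 0.012     ]
[105 473   8   7  39] [108.23076923 476.30769231] [0.05093603 0.48517815 0.012     ]
[ 89 476   7   4  22] [ 92.45454545 477.27272727] [0.04974344 0.52082181 0.012     ]
red [522  86   6   2  10] [524.5  86.6] [ 0.87262136 -0.45679251  0.17      ]
red [196 298   8   8  46] [199.7173913  301.67391304] [0.43150995 0.24574857 0.17      ]
```

View pics/tclamp.png

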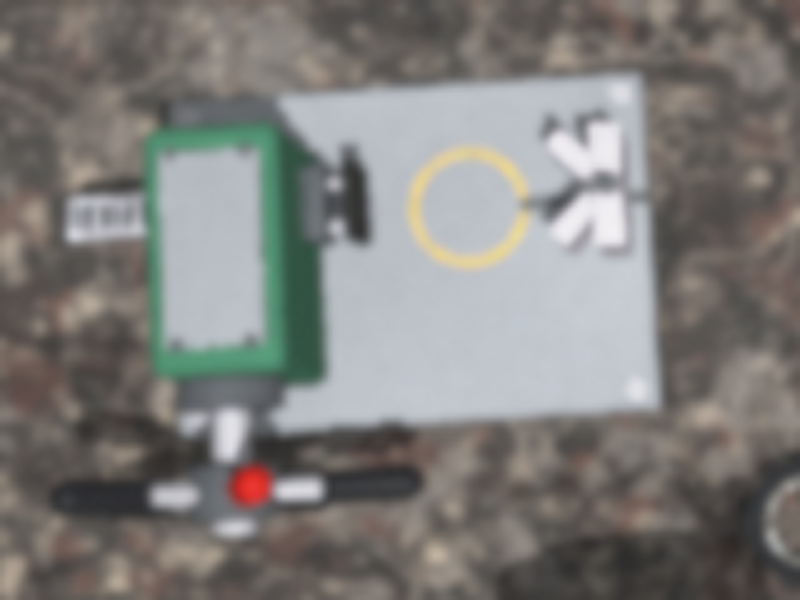

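View pics/sclamp.png

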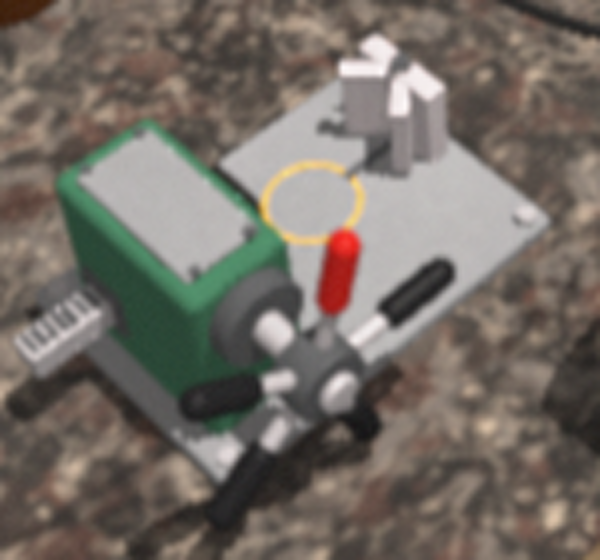

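```bash
python3 - <<'E'
from h import *
t=cv2.imread("pics/top0.png");s=cv2.imread("pics/scene0.png")
def ring(im,x0,y0,x1,y1,n):
    h=cv2.cvtColor(im,cv2.COLOR_BGR2HSV)[y0:y1,x0:x1]
    m=cv2.inRange(h,(15,45,120),(35,255,255));ys,xs=np.nonzero(m)
    e=cv2.fitEllipse(np.c_[xs,ys].astype(np.float32));c=(e[0][0]+x0,e[0][1]+y0)
    print(n,len(xs),e,c,onz(n,*c,0.012));return c
ring(t,228,230,260,264,"top");ring(s,240,305,275,335,"scene")
# plate corners
tc={"xp_ym":(640,73),"xm_ym":(661,411),"xm_yp":(180,440)}
for k,(u,v) in tc.items(): print(k,onz("top",150+u/5-.4,205+v/5-.4,0.012))
sc={"xp_ym?":(550,222),}
for k,(u,v) in sc.items(): print(k,onz("scene",180+u/4,270+v/4,0.012))
# red
def red(im):
    h=cv2.cvtColor(im,cv2.COLOR_BGR2HSV);m=cv2.inRange(h,(0,170,90),(8,255,255))|cv2.inRange(h,(172,170,90),(180,255,255))
    n,l,st,c=cv2.connectedComponentsWithStats(m)
    for i in range(1,n):
        if st[i,4]>20: print(st[i],c[i])
red(t);red(s)
rt=ray("top",199.9,301.7);rs=ray("scene",180+343/4-.4,270+240/4-.4)
print("red tip 2view",cross([rt,rs]))
# bottle cap top centre
a=np.hstack([cv2.resize(t[255:325,380:470],None,fx=4,fy=4,interpolation=2),cv2.resize(s[205:275,390:480],None,fx=4,fy=4,interpolation=2)])
cv2.imwrite("pics/bot.png",a)
E
```

```text
top 151 ((15.32241153717041, 16.056766510009766), (22.106170654296875, 22.1632137298584), 67.33963775634766) (243.3224115371704, 246.05676651000977) [0.56437157 0.17335608 0.012     ]
scene 158 ((17.682435989379883, 15.11755084991455), (19.191177368164062, 24.48268699645996), 79.51673126220703) (257.6824359893799, 320.11755084991455) [0.56592324 0.17596388 0.012     ]
xp_ym [0.62596546 0.09130288 0.012     ]
xm_ym [0.46599142 0.08482053 0.012     ]
xm_yp [0.45892885 0.30973995 0.012     ]
xp_ym? [0.46602384 0.09218187 0.012     ]
[197 299   7   6  37] [199.75675676 301.51351351]
[260 328  10  20 132] [264.18181818 337.35606061]
red tip 2view [0.43252426 0.24626035 0.17120679]
```

View pics/bot.png

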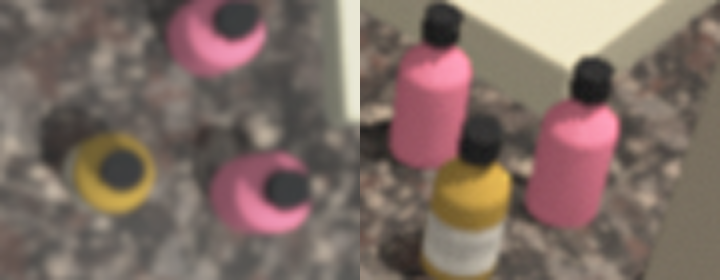

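```bash
python3 - <<'E'
from h import *
import plant
print([n for n in dir(plant) if not n.startswith('_')], globals().get("tips_ahead"))
s=read_state();M=R.from_rotvec(s["orientation"]).as_matrix();print(np.round(M,3))
for nm,(tu,sv) in {"bottle":((122,170),(485-360,125)),"pinkA":((238,18),(443-360,14)),"pinkB":((287,187),(595-360,68))}.items():
    a=(380+tu/4-.4,255+ (170 if nm=="bottle" else (18 if nm=="pinkA" else 187))/4-.4); b=(390+tu*0+sv/4-.4,205+{"bottle":125,"pinkA":14,"pinkB":68}[nm]/4-.4)
    print(nm,onz("top",*a,.112),onz("scene",*b,.112),cross([ray("top",*a),ray("scene",*b)]))
t=cv2.imread("pics/top0.png");
# bottle body disc
print("body",onz("top",380+113/4-.4,255+172/4-.4,.05))
E
```

```text
['IKError', 'camera_params', 'close_job', 'read_camera', 'read_state', 'tips_ahead'] 0.011
[[ 0.224 -0.975 -0.   ]
 [-0.975 -0.224  0.002]
 [-0.002 -0.    -1.   ]]Traceback (most recent call last):
  File "<stdin>", line 6, in <module>
TypeError: unsupported operand type(s) for /: 'tuple' and 'int'
```

```bash
python3 - <<'E'
from h import *
for nm,a,b in (("bottle",(122,170),(125,125)),("pinkA",(238,18),(83,14)),("pinkB",(287,187),(235,68))):
    a=(380+a[0]/4-.4,255+a[1]/4-.4);b=(390+b[0]/4-.4,205+b[1]/4-.4)
    print(nm,onz("top",*a,.112),onz("scene",*b,.112),cross([ray("top",*a),ray("scene",*b)]))
print("body",onz("top",380+113/4-.4,255+172/4-.4,.05))
E
```

```text
bottle [ 0.43037151 -0.19798585  0.112     ] [ 0.43130453 -0.19747857  0.112     ] [ 0.43080665 -0.19767208  0.11212808]
pinkA [ 0.51085894 -0.26486252  0.112     ] [ 0.50997224 -0.25852678  0.112     ] [ 0.51252977 -0.26510768  0.10660447]
pinkB [ 0.41871763 -0.28626878  0.112     ] [ 0.41754658 -0.28301948  0.112     ] [ 0.41908837 -0.28676937  0.10876616]
body [ 0.43135785 -0.20196066  0.05      ]
```

play_rows(increments=[[[-2.6, -3.1, 0, -0.12], [-5.2, -6.2, 0, -0.24], [-7.8, -9.3, 0, -0.36], [-10.4, -12.4, 0, -0.48], [-13.0, -15.5, 0, -0.6]]])

```text
t: 0.6
tool_pos: [0.2568, -0.4213, 0.2284]
orientation: [-2.927, 1.136, 0.002]
force: [0.8, -0.3, 0.1]
opening: 0.0931
```

```bash
cat >> h.py <<'E'
YAW=0.035; RING=np.array([0.565,0.1745])
def cw(x,y,z):
    c,s=np.cos(YAW),np.sin(YAW);Rm=np.array([[c,-s],[s,c]])
    o=RING-Rm@np.array([.045,-.034]);return np.r_[o+Rm@np.array([x,y])/1000,z/1000]
def wc(p):
    c,s=np.cos(YAW),np.sin(YAW);Rm=np.array([[c,-s],[s,c]])
    o=RING-Rm@np.array([.045,-.034]);return np.r_[Rm.T@(np.asarray(p)[:2]-o)*1000,p[2]*1000]
def to(p,yaw=YAW):
    "tool-frame shift in cm + turn to TCP world p, tool x heading yaw"
    s=read_state();M=R.from_rotvec(s["orientation"]).as_matrix()
    d=M.T@(np.asarray(p)-s["tool_pos"])*100
    h=np.arctan2(M[1,0],M[0,0]);t=-(yaw-h);t=(t+np.pi)%(2*np.pi)-np.pi
    print("t",round(s["t"],2),"pos",np.round(s["tool_pos"],4),"F",np.round(s["force"],1),"tilt",np.round(M[2],3),"shift",np.round(d,2),"turn",round(t,3),"open",round(s["opening"],4))
E
python3 -c "
from h import *
to([.431,-.198,.2286])"
```

```text
t 0.6 pos [ 0.2568 -0.4213  0.2284] F [ 0.8 -0.3  0.1] tilt [-0.002 -0.001 -1.   ] shift [ -2.2  -28.23   0.03] turn -0.775 open 0.0931
```

play_rows(increments=[[[-0.4, -5.0, 0, -0.15], [-0.8, -10, 0, -0.3], [-1.2, -15, 0, -0.45], [-1.6, -20, 0, -0.6], [-2.0, -25.0, 0, -0.7]]])

```text
t: 1.1
tool_pos: [0.4099, -0.2233, 0.2287]
orientation: [-3.139, 0.054, 0.001]
force: [1.2, -0.6, 0.7]
opening: 0.0929
```

```bash
python3 -c "
from h import *
p,d=read_camera('wrist');cv2.imwrite('pics/w1.png',p)
print(proj('wrist',[.431,-.198,.112]))
to([.431,-.198,.12])"
```

```text
[341.03447942 206.92395571]
t 1.15 pos [ 0.4138 -0.2172  0.2287] F [ 1.   5.  -0.1] tilt [ 0.002 -0.006 -1.   ] shift [ 1.65 -1.9  10.88] turn -0.059 open 0.0929
```

View pics/w1.png

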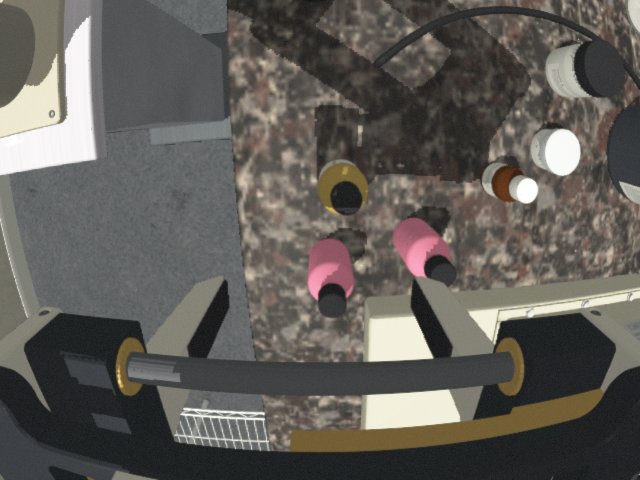

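play_rows(increments=[[[0.8, -1.0, 1.5, -0.03], [1.65, -1.9, 3, -0.059], [1.65, -1.9, 3, -0.059], [1.65, -1.9, 3, -0.059], [1.65, -1.9, 3, -0.059]]])

```text
t: 1.65
tool_pos: [0.4306, -0.1993, 0.1996]
orientation: [-3.136, -0.052, -0.004]
force: [-0.8, -0.1, -0.2]
opening: 0.0931
```

```bash
python3 -c "
from h import *
P=camera_params('wrist')
p,d=read_camera('wrist');cv2.imwrite('pics/w2.png',p)
print(proj('wrist',[.431,-.198,.112],P))
to([.431,-.198,.067])"
```

```text
[319.35195778 242.03242716]
t 1.7 pos [ 0.4307 -0.1995  0.1998] F [ 0.5 -0.  -0.1] tilt [ 0.003 -0.005 -1.   ] shift [-1.000e-02 -8.000e-02  1.328e+01] turn -0.002 open 0.0929
```

View pics/w2.png

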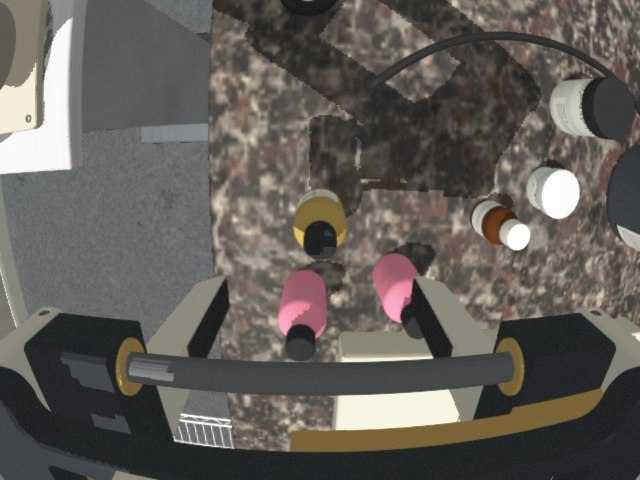

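play_rows(increments=[[[0, -0.1, 3, 0], [0, -0.1, 6.5, 0], [0, -0.1, 10, 0], [0, -0.1, 13, 0], [0, -0.1, 15, 0]]], jaw=7)

```text
t: 2.2
tool_pos: [0.43, -0.198, 0.0481]
orientation: [-3.135, -0.048, -0.003]
force: [-0.7, 1.3, -0.4]
opening: 0.0701
```

play_rows(increments=[[[0, 0, 0, 0], [0, 0, 0, 0], [0, 0, 0, 0], [0, 0, 0, 0], [0, 0, 0, 0]]], jaw=3.5, squeeze=12)

```text
t: 2.7
tool_pos: [0.4313, -0.1989, 0.0499]
orientation: [-3.137, -0.048, -0.007]
force: [-0.7, 0.6, 6.0]
opening: 0.0427
```

```bash
python3 -c "
from h import *
to(cw(45,-34,200))"
```

```text
t 2.7 pos [ 0.4313 -0.1989  0.0499] F [-0.7  0.6  6. ] tilt [ 0.005 -0.004 -1.   ] shift [ 14.58 -36.97 -14.8 ] turn -0.004 open 0.0427
```

play_rows(increments=[[[0, 0, 0, 0], [0, 0, 0, 0]]])

```text
t: 2.9
tool_pos: [0.4315, -0.199, 0.0503]
orientation: [-3.138, -0.049, -0.008]
force: [-0.3, -0.2, -1.4]
opening: 0.0427
```

```bash
python3 -c "
from h import *
p,d=read_camera('wrist');cv2.imwrite('pics/w3.png',p)
p,d=read_camera('scene');cv2.imwrite('pics/s3.png',cv2.resize(p[180:300,350:500],None,fx=4,fy=4))
to(cw(45,-34,200))"
```

```text
t 3.0 pos [ 0.4313 -0.1988  0.0499] F [-0.1  0.6  1.3] tilt [ 0.005 -0.004 -1.   ] shift [ 14.59 -36.96 -14.79] turn -0.004 open 0.0424
```

View pics/w3.png

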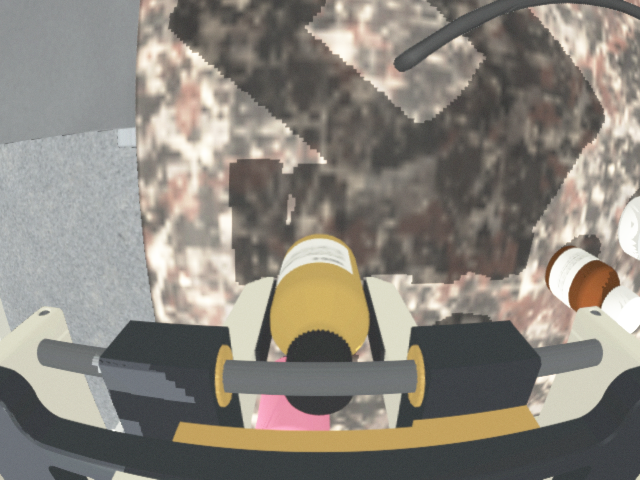

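View pics/s3.png

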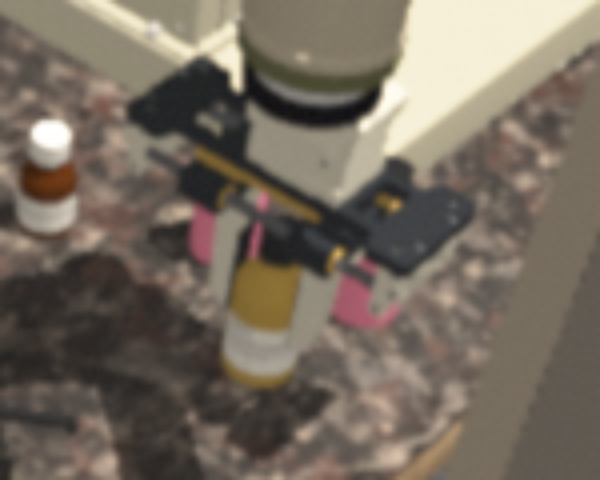

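The bottle sits between the pads, held around its body, with the pink ones untouched. Next I lift and carry it.

play_rows(increments=[[[0, 0, -1.5, 0], [0, 0, -4.5, 0], [0, 0, -8, 0], [0, 0, -12, 0], [0, 0, -14.8, 0]]], squeeze=20)

```text
t: 3.5
tool_pos: [0.4309, -0.1996, 0.2004]
orientation: [-3.138, -0.049, -0.009]
force: [0.5, -0.4, -1.4]
opening: 0.0426
```

play_rows(increments=[[[0.9, -2.2, 0, 0], [2.5, -6.5, 0, 0], [4.2, -10.9, 0, 0], [6, -15.4, 0, 0], [7.8, -19.8, 0, 0]]])

```text
t: 4.0
tool_pos: [0.5028, 0.0027, 0.2012]
orientation: [-3.138, -0.048, -0.009]
force: [0.9, -0.6, -1.0]
opening: 0.0422
```

```bash
python3 -c "
from h import *
to(cw(45,-34,180))"
```

```text
t 4.0 pos [0.5028 0.0027 0.2012] F [ 0.9 -0.6 -1. ] tilt [ 0.006 -0.003 -1.   ] shift [  6.73 -16.98   2.21] turn -0.004 open 0.0422
```

play_rows(increments=[[[1.8, -4.5, 0, 0], [3.5, -9, 0, 0], [5, -13, 0.5, 0], [6.2, -15.9, 1.2, 0], [6.7, -17.0, 2.2, 0]]])

```text
t: 4.5
tool_pos: [0.565, 0.1777, 0.1796]
orientation: [-3.137, -0.053, -0.009]
force: [0.6, 0.6, -1.1]
opening: 0.0422
```

play_rows(increments=[[[0, 0, 0, 0], [0, 0, 0, 0], [0, 0, 0, 0]]])

```text
t: 4.8
tool_pos: [0.5649, 0.1764, 0.1799]
orientation: [-3.138, -0.051, -0.009]
force: [-0.4, 0.2, -1.6]
opening: 0.0426
```

```bash
python3 -c "
from h import *
P=camera_params('wrist')
p,d=read_camera('wrist');cv2.imwrite('pics/w4.png',p)
p,d=read_camera('top');cv2.imwrite('pics/t4.png',cv2.resize(p[180:330,140:320],None,fx=4,fy=4,interpolation=2))
p,d=read_camera('scene');cv2.imwrite('pics/s4.png',cv2.resize(p[240:420,170:370],None,fx=4,fy=4)[:600])
print(proj('wrist',cw(45,-34,12),P),proj('wrist',cw(45,-8,12),P),proj('wrist',cw(19,-34,12),P),proj('wrist',cw(71,-34,12),P))
to(cw(45,-34,64))"
```

```text
[318.09157068 216.8881077 ] [318.0229339  188.48247338] [289.29416328 217.00651253] [346.8820089  216.83457126]
t 4.95 pos [0.5652 0.1766 0.1803] F [-0.4 -0.  -0.8] tilt [ 0.007 -0.004 -1.   ] shift [-0.11  0.25 11.63] turn -0.003 open 0.0423
```

View pics/w4.png

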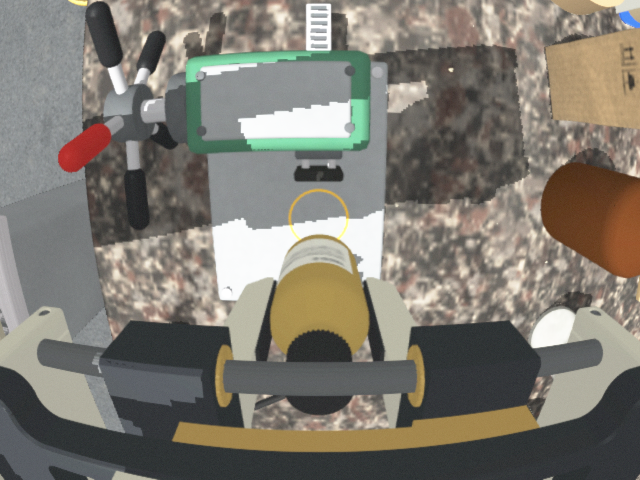

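View pics/s4.png

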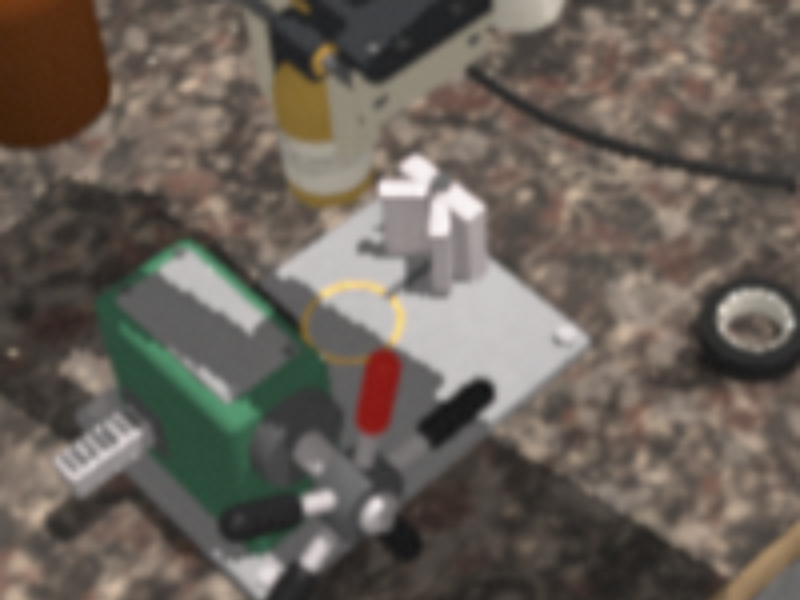

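Ring centred at wrist (319,217) where predicted (318,217); bottle upright in the pads. I lower it now.

play_rows(increments=[[[0, 0.25, 2.5, 0], [0, 0.25, 5, 0], [0, 0.25, 7.5, 0], [0, 0.25, 9.5, 0], [0, 0.25, 10.8, 0]]])

```text
t: 5.45
tool_pos: [0.5653, 0.1737, 0.0709]
orientation: [-3.138, -0.049, -0.008]
force: [-0.6, -0.4, -0.9]
opening: 0.0422
```

play_rows(increments=[[[0, 0, 0.3, 0], [0, 0, 0.5, 0], [0, 0, 0.6, 0], [0, 0, 0.7, 0], [0, 0, 0.8, 0]]])

```text
t: 5.95
tool_pos: [0.5661, 0.1739, 0.0639]
orientation: [-3.137, -0.049, -0.011]
force: [-0.8, -0.1, -1.5]
opening: 0.0425
```

```bash
python3 -c "
from h import *
to(cw(45,-34,62))"
```

```text
t 5.95 pos [0.5661 0.1739 0.0639] F [-0.8 -0.1 -1.5] tilt [ 0.007 -0.004 -1.   ] shift [-0.1  -0.07  0.19] turn -0.004 open 0.0425
```

play_rows(increments=[[[-0.05, 0, 0.1, 0], [-0.05, 0, 0.15, 0], [-0.05, 0, 0.2, 0], [-0.05, 0, 0.22, 0]]])

```text
t: 6.35
tool_pos: [0.5657, 0.174, 0.062]
orientation: [-3.137, -0.049, -0.011]
force: [-1.8, -0.2, 3.1]
opening: 0.0424
```

```bash
python3 -c "
from h import *
to(cw(45,-34,62))"
```

```text
t 6.35 pos [0.5657 0.174  0.062 ] F [-1.8 -0.2  3.1] tilt [ 0.007 -0.004 -1.   ] shift [-0.07 -0.06  0.  ] turn -0.004 open 0.0424
```

Contact was felt (the vertical force rose by about 4.5 N). Releasing.

play_rows(increments=[[[0, 0, 0, 0], [0, 0, 0, 0], [0, 0, 0, 0], [0, 0, 0, 0], [0, 0, 0, 0]]], jaw=6.5)

```text
t: 6.85
tool_pos: [0.5657, 0.174, 0.062]
orientation: [-3.137, -0.049, -0.011]
force: [0.7, 0.2, 0.4]
opening: 0.0648
```

play_rows(increments=[[[0, 0, -1, 0], [0, 0, -3, 0], [0, 0, -6, 0], [0, 0, -10, 0], [0, 0, -14, 0]]])

```text
t: 7.35
tool_pos: [0.5642, 0.1733, 0.2038]
orientation: [-3.137, -0.049, -0.011]
force: [1.4, 0.4, 1.1]
opening: 0.0651
```

play_rows(increments=[[[0, 0, -3, 0], [0, 0, -4, 0], [0, 0, -4, 0], [0, 0, -4, 0]]])

```text
t: 7.75
tool_pos: [0.5634, 0.173, 0.2422]
orientation: [-3.138, -0.049, -0.008]
force: [0.3, -0.2, -0.7]
opening: 0.0651
```

```bash
python3 -c "
from h import *
P=camera_params('wrist')
p,d=read_camera('wrist');cv2.imwrite('pics/w5.png',p)
print(proj('wrist',cw(45,-34,124),P),proj('wrist',cw(45,-34,12),P))
p,d=read_camera('scene');cv2.imwrite('pics/s5r.png',p);cv2.imwrite('pics/s5.png',cv2.resize(p[240:420,170:370],None,fx=4,fy=4)[:600])
print(proj('scene',cw(45,-34,124)),proj('scene',cw(45,-34,12)))
to(cw(-85,65,62))"
```

```text
[320.50192924 228.97340233] [319.69666745 198.93940741]
[253.81923878 285.31759218] [258.47852532 319.99139024]
t 7.85 pos [0.5628 0.1729 0.2411] F [ 0.3 -0.2  0.5] tilt [ 0.003 -0.003 -1.   ] shift [-12.87  -9.95  17.91] turn -0.004 open 0.0649
```

View pics/w5.png

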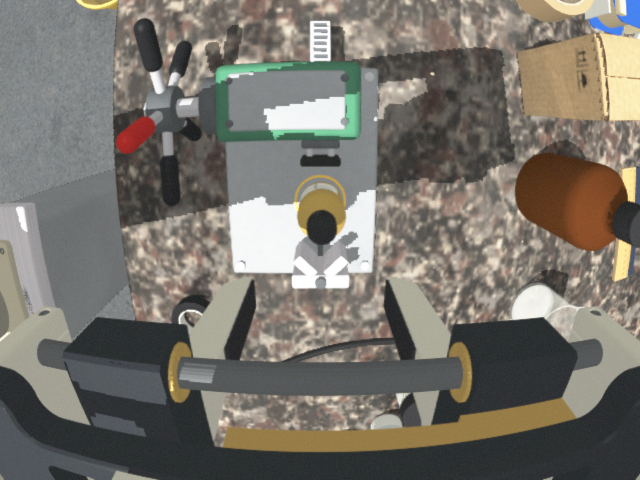

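View pics/s5.png

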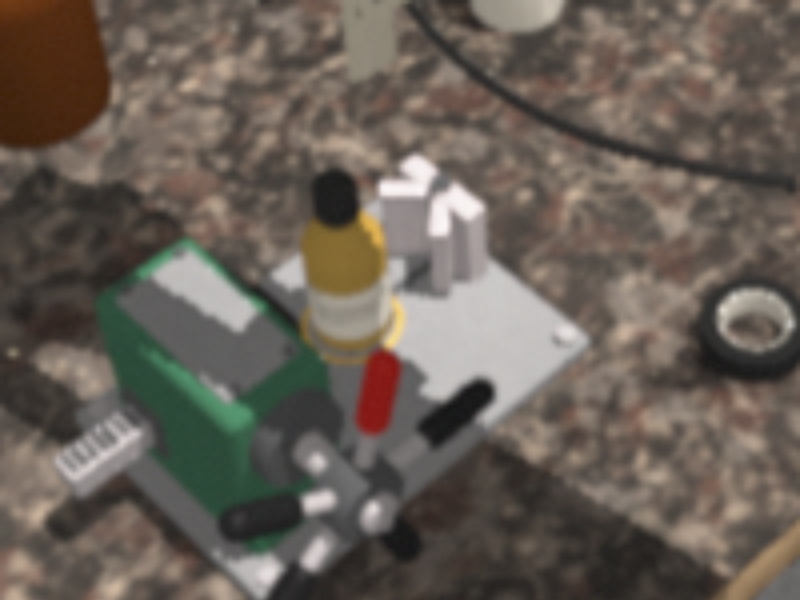

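The bottle stands in the ring (scene cap top ≈ (253.8,286), predicted (253.8,285)). Next I measure the wheel angle.

```bash
cat >> h.py <<'E'
def onwheel(n,u,v,P=None,x=-85):
    e,d=ray(n,u,v,P);a=wc(e);b=wc(e+d);return a+(b-a)*(x-a[0])/(b[0]-a[0])
def redmask(im):
    h=cv2.cvtColor(im,cv2.COLOR_BGR2HSV);m=cv2.inRange(h,(0,170,60),(8,255,255))|cv2.inRange(h,(172,170,60),(180,255,255))
    n,l,st,c=cv2.connectedComponentsWithStats(m);return l,st,c
E
python3 - <<'E'
from h import *
s=cv2.imread("pics/s5r.png");P=camera_params("wrist");w=cv2.imread("pics/w5.png")
print("hub scene",proj("scene",cw(-85,65,95)),"wrist",proj("wrist",cw(-85,65,95),P))
for n,im,box in(("scene",s,(240,310,290,360)),("wrist",w,(100,100,170,170))):
    l,st,c=redmask(im)
    for i in range(1,len(st)):
        if st[i,4]>40 and box[0]<c[i][0]<box[2] and box[1]<c[i][1]<box[3]:
            ys,xs=np.nonzero(l==i);pts=np.c_[xs,ys].astype(np.float32)
            mu=pts.mean(0);u,S,V=np.linalg.svd(pts-mu,full_matrices=False);pr=(pts-mu)@V[0]
            print(n,st[i],c[i])
            for f in(pr.min(),0,pr.max()):
                q=mu+V[0]*f;X=onwheel(n,*q,P if n=="wrist" else None)
                print("  ",q,X,"r",np.hypot(X[1]-65,X[2]-95),"ang",np.degrees(np.arctan2(-(X[1]-65),X[2]-95)))
for th in (0.2,.25,.3,.35): print(th,[np.round(proj(n,cw(-85,65-r*np.sin(th),95+r*np.cos(th)),P if n=="wrist" else None),1).tolist() for n in("scene","wrist") for r in (44,76)])
E
```

```text
hub scene [259.96019307 362.62698864] wrist [166.80862059 107.76732787]
scene [260 328  10  20 139] [264.10791367 337.5323741 ]
   [266.09674 328.02023] [-85.          42.33362476 176.09645125] r 84.20450683630294 ang 15.615623512754844
   [264.1079  337.53238] [-85.          48.97739385 155.23054969] r 62.325300031504874 ang 14.896887087803359
   [262.08112 347.22604] [-85.          55.92368505 133.41462544] r 39.47230599875236 ang 13.293618243667384
wrist [116 117  39  36 825] [134.75151515 134.69818182]
   [151.34448 120.24731] [-85.          54.70130405 127.20473294] r 33.81135848096408 ang 17.733666753170624
   [134.75151 134.69818] [-85.          45.0097863  156.35665929] r 64.53098699973422 ang 18.04579026108044
   [118.710884 148.66803 ] [-85.          37.3408448  180.45589839] r 89.82059583157732 ang 17.934995617444784
0.2 [[261.7, 345.8], [263.1, 332.9], [145.1, 118.4], [125.5, 128.6]]
0.25 [[262.7, 345.2], [264.7, 331.9], [145.6, 121.3], [126.4, 134.0]]
0.3 [[263.6, 344.7], [266.4, 331.1], [146.0, 124.0], [127.4, 139.3]]
0.35 [[264.5, 344.2], [268.0, 330.3], [146.6, 126.8], [128.6, 144.4]]
```

play_rows(increments=[[[-2, -1.8, 0, 0], [-5, -4.4, 0, 0], [-8, -7, 0, 0], [-11, -9.6, 0, 0], [-12.9, -11.3, 0, 0]]], jaw=0)

```text
t: 8.35
tool_pos: [0.4276, 0.2827, 0.239]
orientation: [-3.139, -0.051, 0.001]
force: [0.3, 0.1, 0.0]
opening: 0.0297
```

play_rows(increments=[[[0, 0, 0, 0], [0, 0, 0, 0], [0, 0, 0, 0]]])

```text
t: 8.65
tool_pos: [0.4279, 0.2819, 0.238]
orientation: [-3.14, -0.05, 0.003]
force: [1.1, 0.6, 0.3]
opening: 0.006
```

```bash
python3 -c "
from h import *
p,d=read_camera('wrist');cv2.imwrite('pics/w6.png',p)
to(cw(-85,76,161))"
```

```text
t 8.7 pos [0.4282 0.2818 0.2383] F [-0.5 -0.6 -0.3] tilt [-0.001 -0.001 -1.   ] shift [0.31 0.21 7.73] turn -0.004 open 0.0026
```

View pics/w6.png

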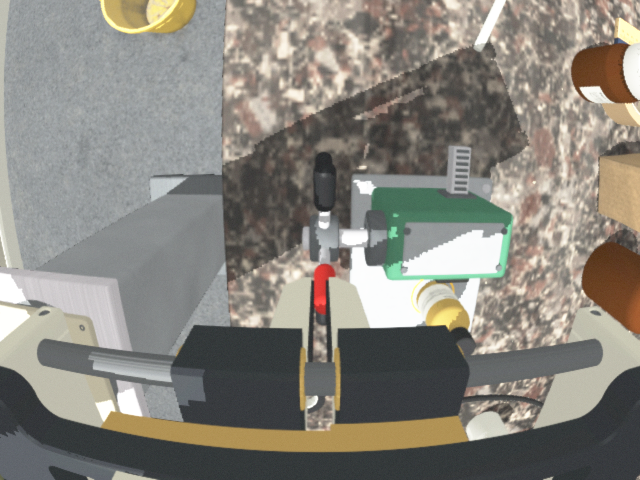

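play_rows(increments=[[[0.1, 0, 1.5, 0], [0.3, 0, 3.3, 0], [0.3, 0, 5.1, 0], [0.3, 0, 6.6, 0], [0.3, 0, 7.7, 0]]])

```text
t: 9.2
tool_pos: [0.4307, 0.2811, 0.159]
orientation: [-3.141, -0.047, 0.005]
force: [-0.8, -0.9, 0.0]
opening: 0.0007
```

play_rows(increments=[[[0, 0.1, 0, 0], [0, 0.2, 0, 0], [0, 0.3, 0, 0], [0, 0.4, 0, 0], [0, 0.5, 0, 0]]])

```text
t: 9.7
tool_pos: [0.4314, 0.2763, 0.1598]
orientation: [-3.141, -0.047, 0.003]
force: [0.3, -1.0, -1.0]
opening: 0.0004
```

```bash
python3 -c "
from h import *
to(cw(-85,63,161));print(wc(read_state()['tool_pos']))"
```

```text
t 9.7 pos [0.4314 0.2763 0.1598] F [ 0.3 -1.  -1. ] tilt [-0.002 -0.001 -1.   ] shift [ 0.    0.94 -0.12] turn -0.005 open 0.0004
[-85.0032552   72.38756511 159.83955868]
```

play_rows(increments=[[[0, 0.12, 0, 0], [0, 0.24, 0, 0], [0, 0.36, 0, 0], [0, 0.48, 0, 0], [0, 0.6, 0, 0]]])

```text
t: 10.2
tool_pos: [0.4315, 0.2702, 0.1598]
orientation: [-3.14, -0.047, 0.003]
force: [0.3, 0.1, 0.1]
opening: 0.0004
```

play_rows(increments=[[[0, 0.1, 0, 0], [0, 0.2, 0, 0], [0, 0.3, 0, 0], [0, 0.4, 0, 0], [0, 0.5, 0, 0]]])

```text
t: 10.7
tool_pos: [0.4315, 0.2671, 0.1599]
orientation: [-3.137, -0.048, 0.003]
force: [0.4, 12.4, -4.1]
opening: 0.0006
```

```bash
python3 -c "
from h import *
to(cw(-85,63,161));print(wc(read_state()['tool_pos']))"
```

```text
t 10.7 pos [0.4315 0.2671 0.1599] F [ 0.4 12.4 -4.1] tilt [-0.002 -0.005 -1.   ] shift [ 0.02  0.02 -0.11] turn -0.004 open 0.0006
[-85.19225268  63.1981504  159.88178699]
```

play_rows(increments=[[[0, 0.15, 0.03, 0], [0, 0.35, 0.08, 0], [0, 0.55, 0.13, 0], [0, 0.75, 0.19, 0], [0, 0.95, 0.25, 0]]])

```text
t: 11.2
tool_pos: [0.4318, 0.2599, 0.158]
orientation: [-3.132, -0.05, 0.001]
force: [-1.1, 11.5, 0.2]
opening: 0.0001
```

```bash
cat >> h.py <<'E'
def wh(step=2.5,n=5,hw=7.5,r=None):
    s=read_state();p=wc(s["tool_pos"]);F=s["force"];y=p[1]-hw-65;z=p[2]-11-95
    rr=np.hypot(y,z);c=np.arctan2(-y,z);a=c+np.arcsin(8/rr)
    rho=np.sqrt(rr**2-64)
    Fy=-F[0]*np.sin(YAW)+F[1]*np.cos(YAW)
    tau=(Fy*z-F[2]*y)/1000
    print("t %.2f clamp %s F(y,z) %.1f %.1f corner r %.1f c %.1f -> spoke %.1f deg (%.3f) tau %.3f"%(s["t"],np.round(p,1),Fy,F[2],rr,np.degrees(c),np.degrees(a),a,tau))
    r=r or rr
    print([[0,round(-(-r*np.sin(c+np.radians(step*k))-y)/10,2),round(-(r*np.cos(c+np.radians(step*k))-z)/10,2),0] for k in range(1,n+1)])
E
python3 -c "
from h import *
wh()"
```

```text
t 11.20 clamp [-85.1  56.  158. ] F(y,z) 11.6 0.2 corner r 54.5 c 17.6 -> spoke 26.0 deg (0.454) tau 0.605
[[0, np.float64(0.23), np.float64(0.08), 0], [0, np.float64(0.45), np.float64(0.16), 0], [0, np.float64(0.66), np.float64(0.26), 0], [0, np.float64(0.88), np.float64(0.37), 0], [0, np.float64(1.09), np.float64(0.48), 0]]
```

play_rows(increments=[[[0, 0.27, 0.08, 0], [0, 0.53, 0.18, 0], [0, 0.79, 0.3, 0], [0, 1.04, 0.43, 0], [0, 1.28, 0.58, 0]]])

```text
t: 11.7
tool_pos: [0.4323, 0.2494, 0.1533]
orientation: [-3.128, -0.051, -0.0]
force: [-2.6, 9.4, 4.9]
opening: 0.0005
```

```bash
python3 -c "
from h import *
wh(3.2)"
```

```text
t 11.70 clamp [-85.   45.5 153.3] F(y,z) 9.5 4.9 corner r 54.4 c 29.7 -> spoke 38.2 deg (0.667) tau 0.580
[[0, np.float64(0.26), np.float64(0.16), 0], [0, np.float64(0.51), np.float64(0.33), 0], [0, np.float64(0.75), np.float64(0.52), 0], [0, np.float64(0.98), np.float64(0.72), 0], [0, np.float64(1.2), np.float64(0.93), 0]]
```

play_rows(increments=[[[0, 0.26, 0.16, 0], [0, 0.51, 0.33, 0], [0, 0.75, 0.52, 0], [0, 0.98, 0.72, 0], [0, 1.2, 0.93, 0]]])

```text
t: 12.2
tool_pos: [0.433, 0.2393, 0.1455]
orientation: [-3.124, -0.052, -0.003]
force: [-5.0, 7.0, 10.0]
opening: 0.0006
```

```bash
python3 -c "
from h import *
wh(3.2)"
```

```text
t 12.20 clamp [-84.6  35.4 145.5] F(y,z) 7.1 10.0 corner r 54.2 c 43.2 -> spoke 51.7 deg (0.902) tau 0.652
[[0, np.float64(0.21), np.float64(0.21), 0], [0, np.float64(0.42), np.float64(0.44), 0], [0, np.float64(0.61), np.float64(0.67), 0], [0, np.float64(0.78), np.float64(0.92), 0], [0, np.float64(0.95), np.float64(1.18), 0]]
```

play_rows(increments=[[[0, -0.3, -0.1, 0], [0, -0.6, -0.8, 0], [0, -0.8, -2.8, 0], [0, -0.8, -4.8, 0], [0, -0.8, -6.2, 0]]])

```text
t: 12.7
tool_pos: [0.4331, 0.2465, 0.2094]
orientation: [-3.124, -0.052, -0.005]
force: [0.4, 0.5, 0.3]
opening: 0.0006
```

play_rows(increments=[[[0, -2, -0.2, 0], [0, -4.2, -0.2, 0], [0, -6, -0.2, 0], [0, -7.2, -0.2, 0], [0, -7.2, -0.2, 0]]])

```text
t: 13.2
tool_pos: [0.4305, 0.3193, 0.2126]
orientation: [-3.124, -0.055, -0.004]
force: [0.1, 0.1, 0.3]
opening: 0.0002
```

```bash
python3 -c "
from h import *
to(cw(-85,115,160));
P=camera_params('wrist');p,d=read_camera('wrist');cv2.imwrite('pics/w7.png',p)
p,d=read_camera('scene');cv2.imwrite('pics/s7.png',cv2.resize(p[240:420,170:370],None,fx=4,fy=4)[:600])
"
```

```text
t 13.2 pos [0.4305 0.3193 0.2126] F [0.1 0.1 0.3] tilt [ 0.003 -0.017 -1.   ] shift [-0.08  0.14  5.26] turn -0.0 open 0.0002
```

View pics/s7.png

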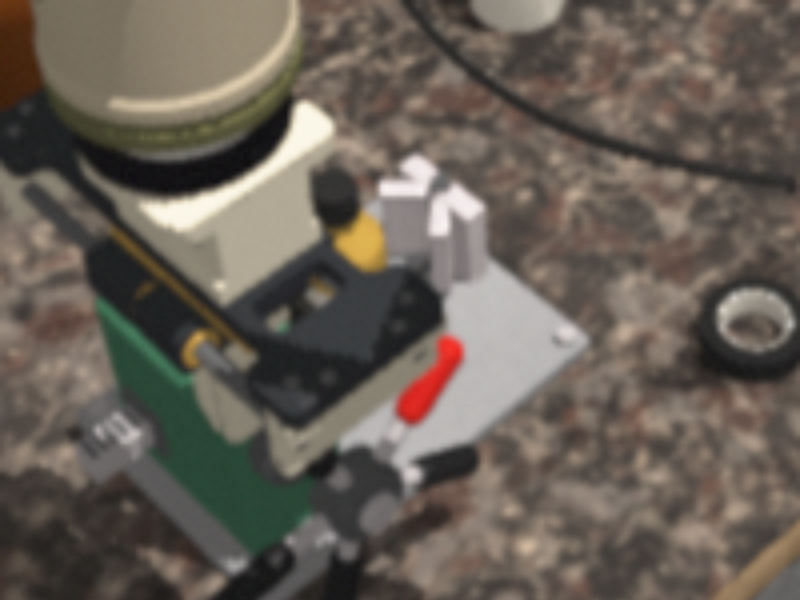

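View pics/w7.png

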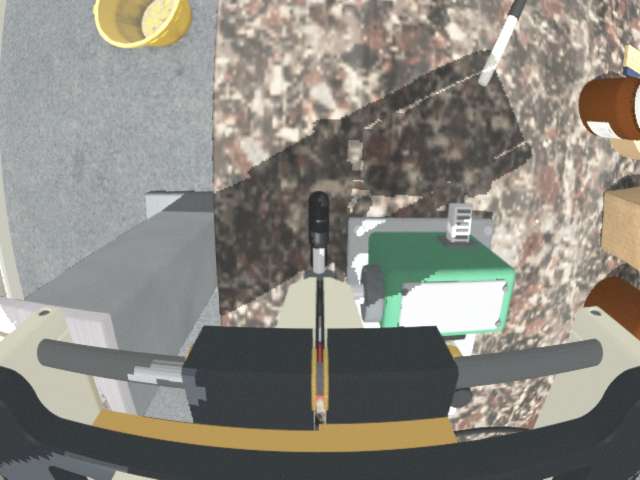

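Red spoke is now well over to the right, scene (440,370); the spoke at wrist (318,215) lies horizontal to the left. Lowering behind the next spoke.

play_rows(increments=[[[0, 0, 1, 0], [0, 0, 2.2, 0], [0, 0, 3.4, 0], [0, 0.05, 4.5, 0], [0, 0.1, 5.3, 0]]])

```text
t: 13.8
tool_pos: [0.4302, 0.3173, 0.1576]
orientation: [-3.126, -0.053, -0.002]
force: [-0.6, 0.7, 0.4]
opening: 0.0006
```

play_rows(increments=[[[0, 0.1, 0, 0], [0, 0.2, 0, 0], [0, 0.3, 0, 0], [0, 0.4, 0, 0], [0, 0.5, 0, 0]]])

```text
t: 14.3
tool_pos: [0.4307, 0.3126, 0.1581]
orientation: [-3.125, -0.053, -0.003]
force: [-0.7, 3.2, 0.3]
opening: 0.0005
```

```bash
python3 -c "
from h import *
wh()"
```

```text
t 14.30 clamp [-84.4 108.7 158.1] F(y,z) 3.2 0.3 corner r 63.5 c -34.8 -> spoke -27.6 deg (-0.481) tau 0.156
[[0, np.float64(0.23), np.float64(-0.15), 0], [0, np.float64(0.47), np.float64(-0.3), 0], [0, np.float64(0.71), np.float64(-0.43), 0], [0, np.float64(0.96), np.float64(-0.55), 0], [0, np.float64(1.21), np.float64(-0.66), 0]]
```

play_rows(increments=[[[0, 0.12, 0, 0], [0, 0.26, 0, 0], [0, 0.44, 0, 0], [0, 0.64, 0, 0], [0, 0.86, 0, 0]]])

```text
t: 14.8
tool_pos: [0.4312, 0.307, 0.1602]
orientation: [-3.119, -0.054, -0.006]
force: [-5.6, 12.6, 9.6]
opening: 0.0006
```

play_rows(increments=[[[0, 0.25, 0, 0], [0, 0.5, 0, 0], [0, 0.75, 0, 0], [0, 1.0, 0, 0], [0, 1.25, 0, 0]]])

```text
t: 15.3
tool_pos: [0.4324, 0.2973, 0.1626]
orientation: [-3.113, -0.056, -0.011]
force: [-2.2, 10.1, 7.2]
opening: 0.0007
```

```bash
python3 -c "
from h import *
wh()"
```

```text
t 15.30 clamp [-83.2  93.4 162.6] F(y,z) 10.1 7.2 corner r 60.3 c -20.3 -> spoke -12.6 deg (-0.220) tau 0.423
[[0, np.float64(0.25), np.float64(-0.09), 0], [0, np.float64(0.5), np.float64(-0.16), 0], [0, np.float64(0.76), np.float64(-0.22), 0], [0, np.float64(1.01), np.float64(-0.28), 0], [0, np.float64(1.27), np.float64(-0.32), 0]]
```

play_rows(increments=[[[0, 0.25, -0.04, 0], [0, 0.5, -0.07, 0], [0, 0.77, -0.1, 0], [0, 1.04, -0.11, 0], [0, 1.32, -0.12, 0]]])

```text
t: 15.8
tool_pos: [0.4332, 0.2864, 0.1654]
orientation: [-3.108, -0.057, -0.014]
force: [-3.1, 8.5, 7.2]
opening: 0.0008
```

```bash
python3 -c "
from h import *
wh();to(cw(-85,70,160))"
```

```text
t 15.80 clamp [-82.8  82.4 165.4] F(y,z) 8.6 7.2 corner r 60.2 c -9.5 -> spoke -1.8 deg (-0.032) tau 0.439
[[0, np.float64(0.26), np.float64(-0.04), 0], [0, np.float64(0.52), np.float64(-0.06), 0], [0, np.float64(0.78), np.float64(-0.08), 0], [0, np.float64(1.05), np.float64(-0.08), 0], [0, np.float64(1.31), np.float64(-0.07), 0]]
t 15.8 pos [0.4332 0.2864 0.1654] F [-3.1  8.5  7.2] tilt [ 0.01  -0.033 -0.999] shift [-0.22  1.26  0.49] turn 0.002 open 0.0008
```

play_rows(increments=[[[-0.05, 0.28, 0.0, 0], [-0.1, 0.57, 0.0, 0], [-0.1, 0.87, 0.02, 0], [-0.15, 1.17, 0.05, 0], [-0.2, 1.48, 0.1, 0]]])

```text
t: 16.3
tool_pos: [0.4331, 0.274, 0.1662]
orientation: [-3.103, -0.058, -0.021]
force: [0.9, 9.7, 7.6]
opening: 0.0003
```

```bash
python3 -c "
from h import *
wh(3)"
```

```text
t 16.30 clamp [-83.4  70.  166.2] F(y,z) 9.7 7.6 corner r 60.3 c 2.4 -> spoke 10.0 deg (0.174) tau 0.601
[[0, np.float64(0.31), np.float64(0.02), 0], [0, np.float64(0.63), np.float64(0.06), 0], [0, np.float64(0.94), np.float64(0.11), 0], [0, np.float64(1.25), np.float64(0.18), 0], [0, np.float64(1.55), np.float64(0.27), 0]]
```

play_rows(increments=[[[-0.05, 0.31, 0.0, 0], [-0.1, 0.63, 0.02, 0], [-0.1, 0.94, 0.07, 0], [-0.1, 1.25, 0.14, 0], [-0.15, 1.55, 0.23, 0]]])

```text
t: 16.8
tool_pos: [0.4331, 0.2607, 0.1651]
orientation: [-3.098, -0.059, -0.026]
force: [0.9, 9.3, 3.5]
opening: 0.0005
```

```bash
python3 -c "
from h import *
wh(3)"
```

```text
t 16.80 clamp [-83.8  56.7 165.1] F(y,z) 9.3 3.5 corner r 61.1 c 14.9 -> spoke 22.5 deg (0.392) tau 0.605
[[0, np.float64(0.31), np.float64(0.09), 0], [0, np.float64(0.61), np.float64(0.2), 0], [0, np.float64(0.9), np.float64(0.32), 0], [0, np.float64(1.19), np.float64(0.46), 0], [0, np.float64(1.48), np.float64(0.61), 0]]
```

play_rows(increments=[[[0, 0.31, 0.09, 0], [0, 0.61, 0.2, 0], [-0.05, 0.9, 0.32, 0], [-0.05, 1.19, 0.46, 0], [-0.1, 1.48, 0.61, 0]]])

```text
t: 17.3
tool_pos: [0.4336, 0.2482, 0.1603]
orientation: [-3.093, -0.06, -0.03]
force: [0.3, 7.7, 6.0]
opening: 0.0005
```

```bash
python3 -c "
from h import *
wh(3)"
```

```text
t 17.30 clamp [-83.7  44.2 160.3] F(y,z) 7.7 6.0 corner r 61.2 c 27.5 -> spoke 35.0 deg (0.612) tau 0.585
[[0, np.float64(0.28), np.float64(0.16), 0], [0, np.float64(0.55), np.float64(0.33), 0], [0, np.float64(0.81), np.float64(0.51), 0], [0, np.float64(1.07), np.float64(0.71), 0], [0, np.float64(1.31), np.float64(0.92), 0]]
```

play_rows(increments=[[[0, 0.28, 0.16, 0], [0, 0.55, 0.33, 0], [0, 0.81, 0.51, 0], [-0.05, 1.07, 0.71, 0], [-0.1, 1.31, 0.92, 0]]])

```text
t: 17.8
tool_pos: [0.4341, 0.237, 0.1526]
orientation: [-3.09, -0.061, -0.035]
force: [-2.4, 4.7, 9.9]
opening: 0.0004
```

```bash
python3 -c "
from h import *
wh(3)"
```

```text
t 17.80 clamp [-83.6  33.  152.6] F(y,z) 4.8 9.9 corner r 61.1 c 40.3 -> spoke 47.8 deg (0.834) tau 0.615
[[0, np.float64(0.24), np.float64(0.21), 0], [0, np.float64(0.47), np.float64(0.44), 0], [0, np.float64(0.68), np.float64(0.68), 0], [0, np.float64(0.88), np.float64(0.92), 0], [0, np.float64(1.07), np.float64(1.18), 0]]
```

play_rows(increments=[[[0, -0.3, -0.1, 0], [0, -0.6, -0.8, 0], [0, -0.8, -2.6, 0], [0, -0.8, -4.4, 0], [0, -0.8, -5.8, 0]]])

```text
t: 18.3
tool_pos: [0.4329, 0.2422, 0.2125]
orientation: [-3.09, -0.061, -0.036]
force: [0.3, 0.2, -0.2]
opening: 0.0006
```

play_rows(increments=[[[0, -2, -0.2, 0], [0, -4.2, -0.2, 0], [-0.1, -6, -0.2, 0], [-0.1, -7.6, -0.2, 0], [-0.1, -7.6, -0.2, 0]]])

```text
t: 18.8
tool_pos: [0.4285, 0.3194, 0.2185]
orientation: [-3.09, -0.064, -0.036]
force: [0.3, 0.0, -0.4]
opening: 0.0003
```

```bash
python3 -c "
from h import *
to(cw(-85,119,160));wh()
p,d=read_camera('top');cv2.imwrite('pics/t8.png',cv2.resize(p[190:330,140:310],None,fx=4,fy=4,interpolation=2))
p,d=read_camera('scene');cv2.imwrite('pics/s8.png',cv2.resize(p[240:420,170:370],None,fx=4,fy=4)[:600])
"
```

```text
t 18.8 pos [0.4285 0.3194 0.2185] F [ 0.3  0.  -0.4] tilt [ 0.024 -0.051 -0.998] shift [-0.   -0.05  5.86] turn 0.006 open 0.0003
t 18.80 clamp [-86.4 115.6 218.5] F(y,z) 0.0 -0.4 corner r 120.5 c -20.9 -> spoke -17.1 deg (-0.299) tau 0.015
[[0, np.float64(0.49), np.float64(-0.18), 0], [0, np.float64(1.0), np.float64(-0.33), 0], [0, np.float64(1.51), np.float64(-0.47), 0], [0, np.float64(2.02), np.float64(-0.58), 0], [0, np.float64(2.54), np.float64(-0.67), 0]]
```

View pics/s8.png

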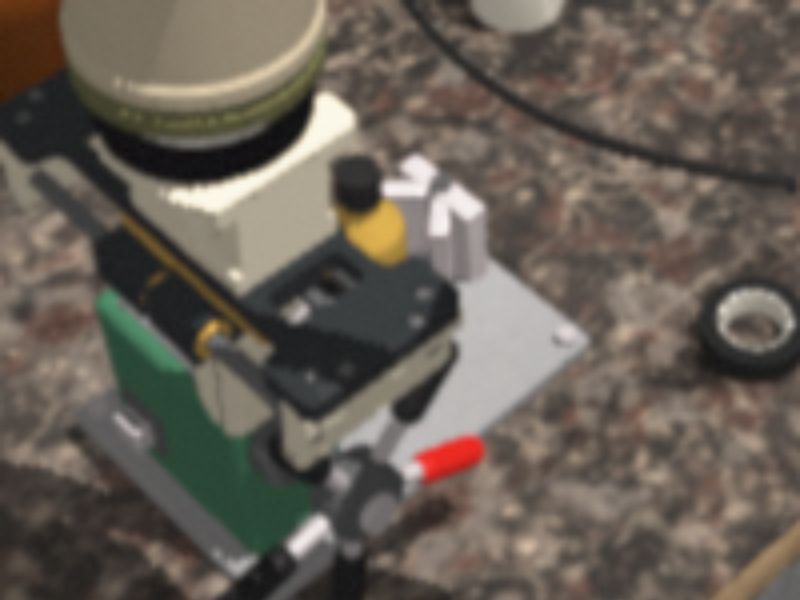

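View pics/t8.png

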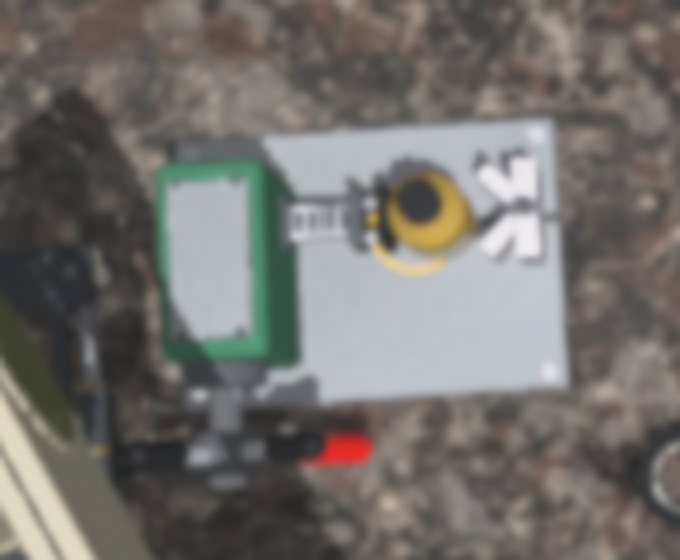

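play_rows(increments=[[[0, -0.05, 1, 0], [0, -0.05, 2.4, 0], [0, -0.05, 3.8, 0], [0, -0.05, 5, 0], [0, -0.05, 5.7, 0]]])

```text
t: 19.4
tool_pos: [0.429, 0.3205, 0.1589]
orientation: [-3.092, -0.062, -0.032]
force: [0.6, 0.1, -0.3]
opening: 0.0004
```

play_rows(increments=[[[0, 0.1, 0, 0], [0, 0.2, 0, 0], [0, 0.3, 0, 0], [0, 0.4, 0, 0], [0, 0.5, 0, 0]]])

```text
t: 19.9
tool_pos: [0.4296, 0.3168, 0.1596]
orientation: [-3.089, -0.063, -0.034]
force: [0.4, 9.0, -0.5]
opening: 0.0007
```

```bash
python3 -c "
from h import *
wh()"
```

```text
t 19.90 clamp [-85.4 113.  159.6] F(y,z) 9.0 -0.5 corner r 67.2 c -37.1 -> spoke -30.2 deg (-0.528) tau 0.502
[[0, np.float64(0.24), np.float64(-0.17), 0], [0, np.float64(0.48), np.float64(-0.33), 0], [0, np.float64(0.73), np.float64(-0.48), 0], [0, np.float64(0.99), np.float64(-0.62), 0], [0, np.float64(1.26), np.float64(-0.75), 0]]
```

```bash
cat >> h.py <<'E'
def wb():
    s=read_state();p=wc(s["tool_pos"]);F=s["force"]
    M=R.from_rotvec(s["orientation"]).as_matrix();z=M[:,2];lean=z[1]*np.cos(YAW)-z[0]*np.sin(YAW)
    a=0.
    for _ in range(20):
        h=95+76*np.cos(a) # ball height
        yf=p[1]-7.5-65+lean*(p[2]-h)
        a=-np.arcsin(np.clip((yf-8)/76,-1,1))
    Fy=-F[0]*np.sin(YAW)+F[1]*np.cos(YAW)
    tau=(Fy*76*np.cos(a)-F[2]*yf)/1000
    print("ball: t %.2f clamp %s F %.1f %.1f |F| %.1f lean %.3f a %.1f q %.3f tau %.3f"%(s["t"],np.round(p,1),Fy,F[2],np.linalg.norm(F),lean,np.degrees(a),a+np.radians(144),tau))
E
python3 -c "
from h import *
wb()"
```

```text
ball: t 19.90 clamp [-85.4 113.  159.6] F 9.0 -0.5 |F| 9.0 lean 0.051 a -25.1 q 2.075 tau 0.638
```

play_rows(increments=[[[0, 0.15, -0.05, 0], [0, 0.32, -0.12, 0], [0, 0.5, -0.18, 0], [0, 0.68, -0.24, 0], [0, 0.86, -0.28, 0]]])

```text
t: 20.4
tool_pos: [0.4301, 0.3105, 0.1637]
orientation: [-3.084, -0.064, -0.037]
force: [-4.0, 10.1, 5.0]
opening: 0.0004
```

```bash
python3 -c "
from h import *
wb()"
```

```text
ball: t 20.40 clamp [-85.1 106.6 163.7] F 10.2 5.0 |F| 11.9 lean 0.056 a -20.0 q 2.165 tau 0.560
```

play_rows(increments=[[[0, 0.15, -0.05, 0], [0, 0.32, -0.12, 0], [0, 0.5, -0.17, 0], [0, 0.68, -0.22, 0], [0, 0.86, -0.26, 0]]])

```text
t: 20.9
tool_pos: [0.4305, 0.3041, 0.1677]
orientation: [-3.079, -0.065, -0.039]
force: [-3.6, 10.4, 5.6]
opening: 0.0004
```

```bash
python3 -c "
from h import *
wb()"
```

```text
ball: t 20.90 clamp [-84.8 100.3 167.7] F 10.5 5.6 |F| 12.3 lean 0.061 a -15.0 q 2.251 tau 0.615
```

play_rows(increments=[[[0, 0.13, -0.02, 0], [0, 0.25, -0.05, 0], [0, 0.37, -0.07, 0], [0, 0.5, -0.08, 0], [0, 0.6, -0.1, 0]]])

```text
t: 21.4
tool_pos: [0.4308, 0.3003, 0.17]
orientation: [-3.075, -0.067, -0.041]
force: [-3.9, 9.8, 4.0]
opening: 0.0005
```

```bash
python3 -c "
from h import *
wb()"
```

```text
ball: t 21.40 clamp [-84.7  96.4 170. ] F 10.0 4.0 |F| 11.3 lean 0.066 a -12.1 q 2.302 tau 0.646
```

play_rows(increments=[[[0, 0.13, 0, 0], [0, 0.25, 0, 0], [0, 0.37, 0, 0], [0, 0.5, 0, 0], [0, 0.62, 0, 0]]])

```text
t: 21.9
tool_pos: [0.431, 0.2965, 0.1715]
orientation: [-3.07, -0.068, -0.043]
force: [-5.4, 9.6, 6.5]
opening: 0.0003
```

```bash
python3 -c "
from h import *
wb()"
```

```text
ball: t 21.90 clamp [-84.7  92.6 171.5] F 9.8 6.5 |F| 12.8 lean 0.070 a -9.2 q 2.352 tau 0.605
```

play_rows(increments=[[[0, 0.13, 0, 0], [0, 0.25, 0, 0], [0, 0.37, 0.01, 0], [0, 0.5, 0.02, 0], [0, 0.62, 0.03, 0]]])

```text
t: 22.4
tool_pos: [0.4313, 0.2928, 0.1728]
orientation: [-3.065, -0.069, -0.045]
force: [-6.4, 9.6, 8.3]
opening: 0.0005
```

```bash
python3 -c "
from h import *
wb();p,d=read_camera('top');cv2.imwrite('pics/t9.png',cv2.resize(p[190:330,140:310],None,fx=4,fy=4,interpolation=2))"
```

```text
ball: t 22.40 clamp [-84.5  88.9 172.8] F 9.9 8.3 |F| 14.2 lean 0.075 a -6.5 q 2.401 tau 0.607
```

View pics/t9.png

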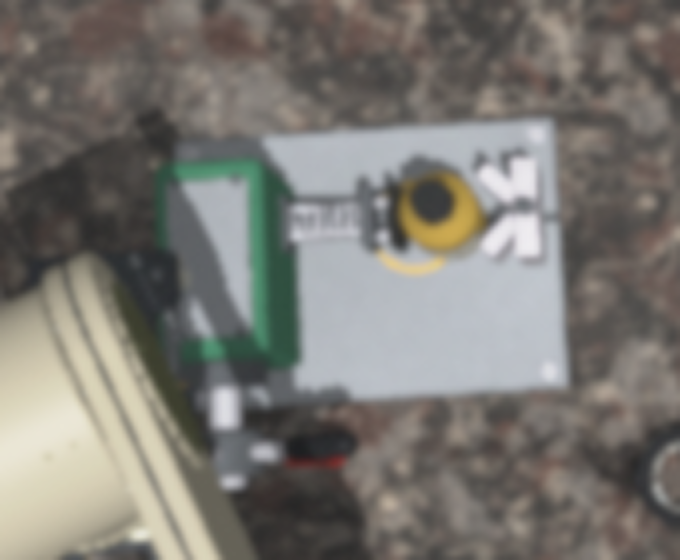

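play_rows(increments=[[[0, 0.13, 0.02, 0], [0, 0.25, 0.04, 0], [0, 0.37, 0.06, 0], [0, 0.48, 0.08, 0], [0, 0.58, 0.1, 0]]])

```text
t: 22.95
tool_pos: [0.4316, 0.2894, 0.1737]
orientation: [-3.06, -0.071, -0.047]
force: [-5.8, 9.1, 8.6]
opening: 0.001
```

```bash
python3 -c "
from h import *
wb()"
```

```text
ball: t 22.95 clamp [-84.3  85.5 173.7] F 9.3 8.6 |F| 13.8 lean 0.080 a -4.0 q 2.444 tau 0.592
```

play_rows(increments=[[[0, 0.13, 0.0, 0], [0, 0.25, 0.0, 0], [0, 0.37, 0.0, 0], [0, 0.48, 0.0, 0], [0, 0.58, 0.0, 0]]])

```text
t: 23.45
tool_pos: [0.4318, 0.2858, 0.175]
orientation: [-3.055, -0.072, -0.049]
force: [-5.3, 9.3, 5.7]
opening: 0.0005
```

```bash
python3 -c "
from h import *
wb()"
```

```text
ball: t 23.45 clamp [-84.3  81.9 175. ] F 9.5 5.7 |F| 12.1 lean 0.085 a -1.3 q 2.491 tau 0.667
```

play_rows(increments=[[[0, 0.1, 0.0, 0], [0, 0.2, 0.0, 0], [0, 0.28, 0.02, 0], [0, 0.36, 0.02, 0], [0, 0.44, 0.02, 0]]])

```text
t: 23.95
tool_pos: [0.4318, 0.2832, 0.1758]
orientation: [-3.052, -0.073, -0.05]
force: [-4.2, 8.8, 4.7]
opening: 0.0004
```

```bash
python3 -c "
from h import *
wb();wh()"
```

```text
ball: t 23.95 clamp [-84.3  79.3 175.8] F 9.0 4.7 |F| 10.9 lean 0.088 a 0.6 q 2.523 tau 0.647
t 23.95 clamp [-84.3  79.3 175.8] F(y,z) 9.0 4.7 corner r 70.1 c -5.6 -> spoke 1.0 deg (0.017) tau 0.594
[[0, np.float64(0.31), np.float64(-0.02), 0], [0, np.float64(0.61), np.float64(-0.03), 0], [0, np.float64(0.92), np.float64(-0.03), 0], [0, np.float64(1.22), np.float64(-0.01), 0], [0, np.float64(1.53), np.float64(0.02), 0]]
```

play_rows(increments=[[[0, -0.2, 0, 0], [0, -0.4, 0.2, 0], [0, -0.5, 0.6, 0], [0, -0.5, 1.0, 0], [0, -0.4, 1.2, 0]]])

```text
t: 24.45
tool_pos: [0.4317, 0.288, 0.1633]
orientation: [-3.052, -0.073, -0.048]
force: [-0.5, -0.6, -0.7]
opening: 0.0005
```

```bash
python3 -c "
from h import *
wb();wh()"
```

```text
ball: t 24.45 clamp [-84.3  84.1 163.3] F -0.6 -0.7 |F| 1.0 lean 0.088 a -2.2 q 2.474 tau -0.034
t 24.45 clamp [-84.3  84.1 163.3] F(y,z) -0.6 -0.7 corner r 58.4 c -11.5 -> spoke -3.6 deg (-0.063) tau -0.024
[[0, np.float64(0.25), np.float64(-0.05), 0], [0, np.float64(0.5), np.float64(-0.08), 0], [0, np.float64(0.76), np.float64(-0.1), 0], [0, np.float64(1.01), np.float64(-0.11), 0], [0, np.float64(1.27), np.float64(-0.12), 0]]
```

play_rows(increments=[[[0, 0.1, 0, 0], [0, 0.2, 0, 0], [0, 0.3, 0, 0], [0, 0.4, 0, 0], [0, 0.48, 0, 0]]])

```text
t: 24.95
tool_pos: [0.4319, 0.2843, 0.1631]
orientation: [-3.05, -0.073, -0.049]
force: [-0.1, 7.7, -1.7]
opening: 0.0005
```

```bash
python3 -c "
from h import *
wb();wh()"
```

```text
ball: t 24.95 clamp [-84.2  80.4 163.1] F 7.7 -1.7 |F| 7.9 lean 0.090 a 0.6 q 2.524 tau 0.598
t 24.95 clamp [-84.2  80.4 163.1] F(y,z) 7.7 -1.7 corner r 57.6 c -7.9 -> spoke 0.1 deg (0.002) tau 0.454
[[0, np.float64(0.25), np.float64(-0.03), 0], [0, np.float64(0.5), np.float64(-0.05), 0], [0, np.float64(0.75), np.float64(-0.05), 0], [0, np.float64(1.0), np.float64(-0.05), 0], [0, np.float64(1.25), np.float64(-0.04), 0]]
```

play_rows(increments=[[[0, 0.12, 0, 0], [0, 0.22, 0, 0], [0, 0.32, 0, 0], [0, 0.42, 0, 0], [0, 0.5, 0, 0]]])

```text
t: 25.45
tool_pos: [0.432, 0.2809, 0.1632]
orientation: [-3.047, -0.074, -0.049]
force: [-0.9, 7.8, 0.3]
opening: 0.0004
```

```bash
python3 -c "
from h import *
wb();wh()"
```

```text
ball: t 25.45 clamp [-84.2  77.  163.2] F 7.9 0.3 |F| 7.9 lean 0.093 a 3.2 q 2.569 tau 0.596
t 25.45 clamp [-84.2  77.  163.2] F(y,z) 7.9 0.3 corner r 57.4 c -4.5 -> spoke 3.5 deg (0.062) tau 0.449
[[0, np.float64(0.25), np.float64(-0.01), 0], [0, np.float64(0.5), np.float64(-0.02), 0], [0, np.float64(0.75), np.float64(-0.01), 0], [0, np.float64(1.0), np.float64(0.01), 0], [0, np.float64(1.25), np.float64(0.04), 0]]
```

play_rows(increments=[[[0, 0.12, 0, 0], [0, 0.22, 0, 0], [0, 0.32, 0, 0], [0, 0.42, 0.02, 0], [0, 0.5, 0.02, 0]]])

```text
t: 25.95
tool_pos: [0.4321, 0.2778, 0.1633]
orientation: [-3.043, -0.075, -0.05]
force: [-2.0, 10.4, 1.4]
opening: 0.0006
```

```bash
python3 -c "
from h import *
wb();wh();p,d=read_camera('top');cv2.imwrite('pics/t10.png',cv2.resize(p[190:330,140:310],None,fx=4,fy=4,interpolation=2))"
```

```text
ball: t 25.95 clamp [-84.2  73.9 163.3] F 10.4 1.4 |F| 10.7 lean 0.097 a 5.5 q 2.610 tau 0.789
t 25.95 clamp [-84.2  73.9 163.3] F(y,z) 10.4 1.4 corner r 57.3 c -1.4 -> spoke 6.6 deg (0.116) tau 0.597
[[0, np.float64(0.25), np.float64(-0.0), 0], [0, np.float64(0.5), np.float64(0.01), 0], [0, np.float64(0.75), np.float64(0.03), 0], [0, np.float64(1.0), np.float64(0.06), 0], [0, np.float64(1.24), np.float64(0.11), 0]]
```

View pics/t10.png

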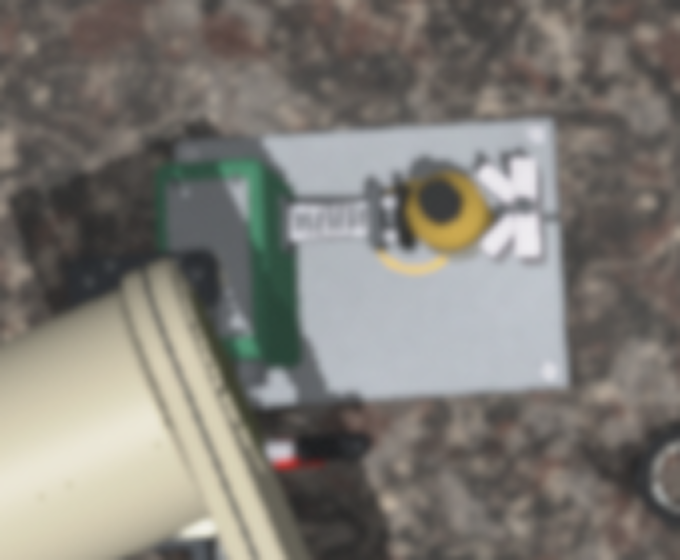

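play_rows(increments=[[[0, 0.1, 0, 0], [0, 0.2, 0.0, 0], [0, 0.28, 0.0, 0], [0, 0.34, 0.01, 0], [0, 0.38, 0.02, 0]]])

```text
t: 26.5
tool_pos: [0.4321, 0.2759, 0.1635]
orientation: [-3.039, -0.076, -0.051]
force: [-3.0, 10.0, -0.0]
opening: 0.0009
```

```bash
python3 -c "
from h import *
wb();wh()"
```

```text
ball: t 26.50 clamp [-84.2  72.  163.5] F 10.1 -0.0 |F| 10.5 lean 0.101 a 6.9 q 2.634 tau 0.762
t 26.50 clamp [-84.2  72.  163.5] F(y,z) 10.1 -0.0 corner r 57.5 c 0.5 -> spoke 8.5 deg (0.148) tau 0.581
[[0, np.float64(0.25), np.float64(0.01), 0], [0, np.float64(0.5), np.float64(0.03), 0], [0, np.float64(0.75), np.float64(0.06), 0], [0, np.float64(1.0), np.float64(0.1), 0], [0, np.float64(1.24), np.float64(0.15), 0]]
```

play_rows(increments=[[[0, 0.12, 0, 0], [0, 0.22, 0.0, 0], [0, 0.3, 0.01, 0], [0, 0.38, 0.02, 0], [0, 0.44, 0.03, 0]]])

```text
t: 27.0
tool_pos: [0.4322, 0.2737, 0.1635]
orientation: [-3.035, -0.077, -0.051]
force: [-3.4, 10.2, 0.1]
opening: 0.0003
```

```bash
cat >> h.py <<'E'
def wc2():
    s=read_state();p=wc(s["tool_pos"]);F=s["force"]
    M=R.from_rotvec(s["orientation"]).as_matrix();z=M[:,2];lean=z[1]*np.cos(YAW)-z[0]*np.sin(YAW)
    y=p[1]-65-7.5+11*lean; zz=p[2]-95-11+7.5*lean*(-1)
    rr=np.hypot(y,zz);c=np.arctan2(-y,zz);a=c+np.arcsin(8/rr)
    Fy=-F[0]*np.sin(YAW)+F[1]*np.cos(YAW)
    print("corner: t %.2f clamp %s F %.1f %.1f |F| %.1f lean %.3f r %.1f a %.1f q %.3f tau %.3f"%(s["t"],np.round(p,1),Fy,F[2],np.linalg.norm(F),lean,rr,np.degrees(a),a+np.radians(144),(Fy*zz-F[2]*y)/1000))
E
python3 -c "
from h import *
wc2()"
```

```text
corner: t 27.00 clamp [-84.3  69.7 163.5] F 10.3 0.1 |F| 10.8 lean 0.105 r 56.8 a 9.7 q 2.683 tau 0.587
```

play_rows(increments=[[[0, 0.12, 0, 0], [0, 0.22, 0.0, 0], [0, 0.3, 0.01, 0], [0, 0.38, 0.02, 0], [0, 0.46, 0.03, 0]]])

```text
t: 27.5
tool_pos: [0.4321, 0.2712, 0.1635]
orientation: [-3.031, -0.078, -0.051]
force: [-2.0, 10.5, 0.5]
opening: 0.0006
```

```bash
python3 -c "
from h import *
wc2()"
```

```text
corner: t 27.50 clamp [-84.4  67.3 163.5] F 10.5 0.5 |F| 10.7 lean 0.109 r 56.8 a 12.2 q 2.725 tau 0.599
```

play_rows(increments=[[[0, 0.12, 0, 0], [0, 0.22, 0.01, 0], [0, 0.3, 0.02, 0], [0, 0.38, 0.04, 0], [0, 0.46, 0.06, 0]]])

```text
t: 28.0
tool_pos: [0.4322, 0.2688, 0.1633]
orientation: [-3.027, -0.079, -0.052]
force: [-3.3, 10.5, 2.2]
opening: 0.0008
```

```bash
python3 -c "
from h import *
wc2()"
```

```text
corner: t 28.00 clamp [-84.4  64.9 163.3] F 10.6 2.2 |F| 11.2 lean 0.113 r 56.8 a 14.5 q 2.767 tau 0.612
```

play_rows(increments=[[[0, 0.12, 0, 0], [0, 0.22, 0.01, 0], [0, 0.3, 0.03, 0], [0, 0.38, 0.05, 0], [0, 0.46, 0.07, 0]]])

```text
t: 28.5
tool_pos: [0.4322, 0.2665, 0.1631]
orientation: [-3.022, -0.08, -0.052]
force: [-2.5, 10.0, 2.8]
opening: 0.0003
```

```bash
python3 -c "
from h import *
wc2();p,d=read_camera('top');cv2.imwrite('pics/t11.png',cv2.resize(p[190:330,140:310],None,fx=4,fy=4,interpolation=2))
p,d=read_camera('scene');cv2.imwrite('pics/s11.png',cv2.resize(p[240:420,170:370],None,fx=4,fy=4)[:600])"
```

```text
corner: t 28.50 clamp [-84.5  62.6 163.1] F 10.1 2.8 |F| 10.7 lean 0.117 r 56.8 a 16.8 q 2.807 tau 0.591
```

View pics/t11.png

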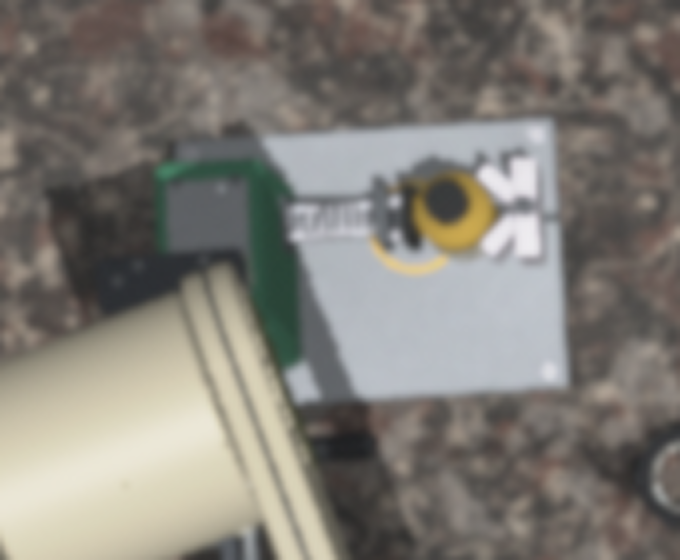

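View pics/s11.png

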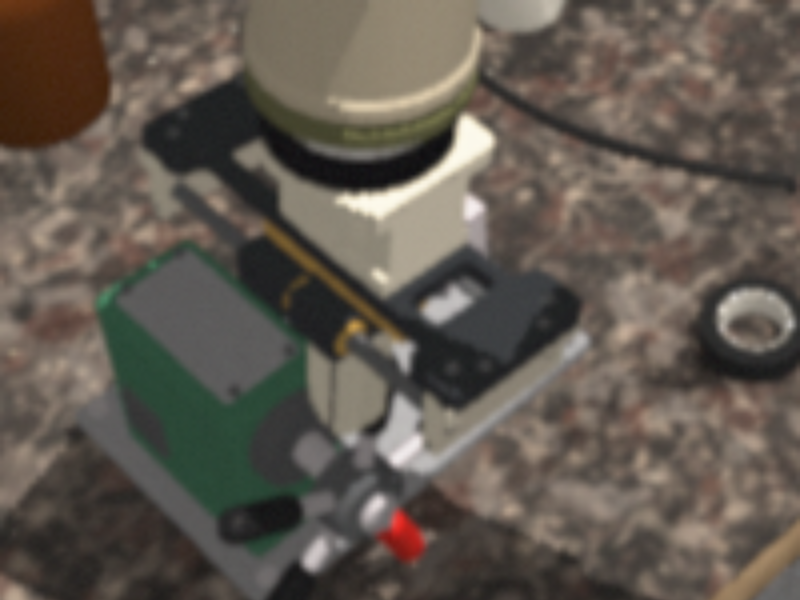

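play_rows(increments=[[[0, 0.12, 0, 0], [0, 0.22, 0.02, 0], [0, 0.3, 0.04, 0], [0, 0.38, 0.06, 0], [0, 0.44, 0.08, 0]]])

```text
t: 29.1
tool_pos: [0.4323, 0.2643, 0.1628]
orientation: [-3.018, -0.081, -0.053]
force: [-3.2, 10.5, 3.0]
opening: 0.0005
```

```bash
python3 -c "
from h import *
wc2()"
```

```text
corner: t 29.10 clamp [-84.5  60.4 162.8] F 10.6 3.0 |F| 11.4 lean 0.121 r 57.0 a 19.0 q 2.845 tau 0.628
```

play_rows(increments=[[[0, 0.12, 0, 0], [0, 0.22, 0.02, 0], [0, 0.3, 0.05, 0], [0, 0.38, 0.07, 0], [0, 0.44, 0.09, 0]]])

```text
t: 29.6
tool_pos: [0.4323, 0.2622, 0.1625]
orientation: [-3.014, -0.082, -0.053]
force: [-3.3, 10.8, 3.3]
opening: 0.0006
```

```bash
python3 -c "
from h import *
wc2()"
```

```text
corner: t 29.60 clamp [-84.6  58.2 162.5] F 10.9 3.3 |F| 11.8 lean 0.126 r 57.1 a 21.1 q 2.881 tau 0.650
```

play_rows(increments=[[[0, 0.12, 0.02, 0], [0, 0.22, 0.04, 0], [0, 0.3, 0.06, 0], [0, 0.38, 0.08, 0], [0, 0.44, 0.1, 0]]])

```text
t: 30.1
tool_pos: [0.4323, 0.2602, 0.1621]
orientation: [-3.009, -0.083, -0.054]
force: [-3.2, 11.7, 3.6]
opening: 0.0005
```

```bash
python3 -c "
from h import *
wc2()"
```

```text
corner: t 30.10 clamp [-84.6  56.3 162.1] F 11.8 3.6 |F| 12.6 lean 0.130 r 57.1 a 23.0 q 2.915 tau 0.704
```

play_rows(increments=[[[0, 0.12, 0.02, 0], [0, 0.22, 0.04, 0], [0, 0.3, 0.06, 0], [0, 0.38, 0.08, 0], [0, 0.44, 0.1, 0]]])

```text
t: 30.6
tool_pos: [0.4324, 0.2586, 0.1618]
orientation: [-3.004, -0.084, -0.055]
force: [-3.2, 12.6, 3.0]
opening: 0.0006
```

```bash
python3 -c "
from h import *
wc2()"
```

```text
corner: t 30.60 clamp [-84.6  54.6 161.8] F 12.7 3.0 |F| 13.3 lean 0.135 r 57.1 a 24.7 q 2.944 tau 0.744
```

play_rows(increments=[[[0, 0.12, 0.02, 0], [0, 0.22, 0.04, 0], [0, 0.3, 0.06, 0], [0, 0.38, 0.08, 0], [0, 0.44, 0.1, 0]]])

```text
t: 31.1
tool_pos: [0.4324, 0.2571, 0.1614]
orientation: [-2.999, -0.086, -0.055]
force: [-3.7, 13.5, 2.8]
opening: 0.0004
```

```bash
python3 -c "
from h import *
wc2();p,d=read_camera('top');cv2.imwrite('pics/t12.png',cv2.resize(p[190:330,140:310],None,fx=4,fy=4,interpolation=2))"
```

```text
corner: t 31.10 clamp [-84.7  53.2 161.4] F 13.7 2.8 |F| 14.3 lean 0.141 r 57.2 a 26.1 q 2.969 tau 0.793
```

View pics/t12.png

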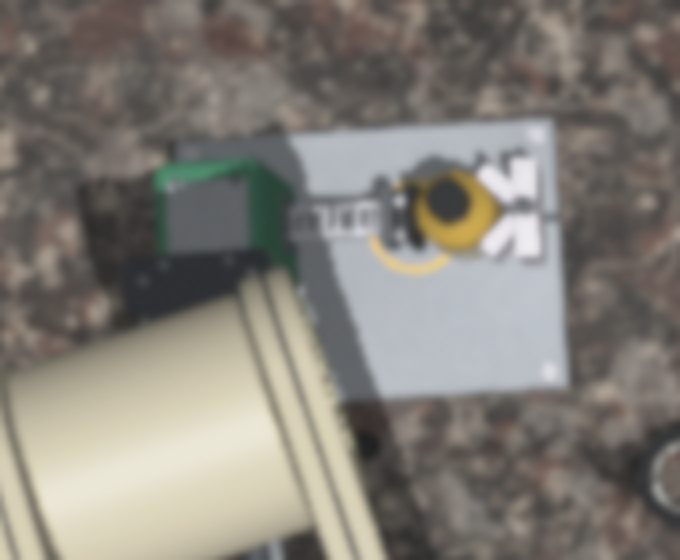

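play_rows(increments=[[[0, 0.12, 0.02, 0], [0, 0.22, 0.04, 0], [0, 0.32, 0.06, 0], [0, 0.4, 0.08, 0], [0, 0.47, 0.1, 0]]])

```text
t: 31.65
tool_pos: [0.4324, 0.2556, 0.1611]
orientation: [-2.993, -0.087, -0.056]
force: [-3.9, 14.6, 2.7]
opening: 0.0007
```

```bash
python3 -c "
from h import *
wc2()"
```

```text
corner: t 31.65 clamp [-84.7  51.7 161.1] F 14.7 2.7 |F| 15.3 lean 0.146 r 57.3 a 27.6 q 2.996 tau 0.845
```

play_rows(increments=[[[0, -0.15, 0, 0], [0, -0.4, -0.2, 0], [0, -0.6, -1.2, 0], [0, -0.8, -3.2, 0], [0, -1.0, -5.2, 0]]])

```text
t: 32.15
tool_pos: [0.4299, 0.2574, 0.2149]
orientation: [-2.993, -0.087, -0.055]
force: [-0.5, 0.5, 0.4]
opening: 0.0003
```

play_rows(increments=[[[0, 0, -2, 0], [0, -2, -5, 0], [0, -5, -8, 0], [0, -9, -10, 0], [0, -13, -11, 0]]])

```text
t: 32.65
tool_pos: [0.4193, 0.3705, 0.3467]
orientation: [-2.991, -0.084, -0.062]
force: [0.8, -0.3, -0.1]
opening: 0.0003
```

play_rows(increments=[[[0, -3, -1, 0], [0, -6, -1, 0], [0, -8, -1, 0], [0, -8, -1, 0], [0, -8, -1, 0]]])

```text
t: 33.15
tool_pos: [0.4142, 0.4478, 0.3685]
orientation: [-2.992, -0.085, -0.062]
force: [0.2, 0.1, 0.9]
opening: 0.0009
```

```bash
python3 -c "
from h import *
wc2()
p,d=read_camera('top');cv2.imwrite('pics/t13r.png',p);cv2.imwrite('pics/t13.png',cv2.resize(p[190:330,140:310],None,fx=4,fy=4,interpolation=2))
p,d=read_camera('scene');cv2.imwrite('pics/s13r.png',p);cv2.imwrite('pics/s13.png',cv2.resize(p[240:420,170:370],None,fx=4,fy=4)[:600])"
```

```text
corner: t 33.15 clamp [-96.1 244.4 368.5] F 0.1 0.9 |F| 1.0 lean 0.147 r 313.7 a -32.1 q 1.953 tau -0.148
```

View pics/t13.png

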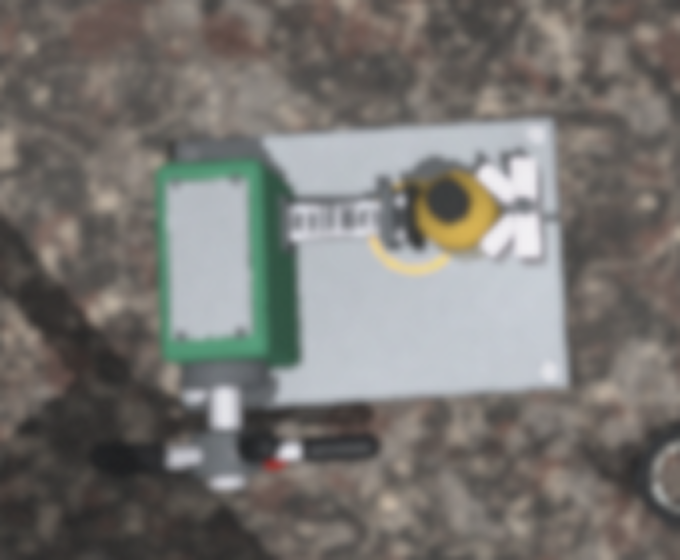

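View pics/s13.png

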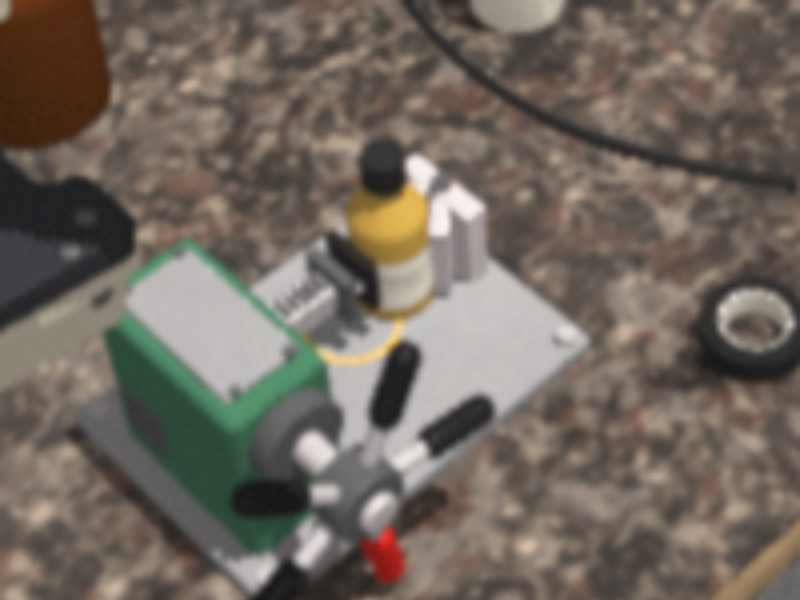

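```bash
python3 - <<'E'
from h import *
s=cv2.imread("pics/s13r.png");g=cv2.cvtColor(s,cv2.COLOR_BGR2GRAY)
m=(g<60).astype(np.uint8);n,l,st,c=cv2.connectedComponentsWithStats(m)
for i in range(1,n):
    if st[i,4]>40 and 225<c[i][0]<300 and 320<c[i][1]<390:
        ys,xs=np.nonzero(l==i);pts=np.c_[xs,ys].astype(float);mu=pts.mean(0);V=np.linalg.svd(pts-mu,full_matrices=False)[2][0]
        pr=(pts-mu)@V;print(st[i],c[i])
        for f in(pr.min(),0,pr.max()):
            X=onwheel("scene",*(mu+V*f));print("   r %.1f ang %.1f"%(np.hypot(X[1]-65,X[2]-95),np.degrees(np.arctan2(65-X[1],X[2]-95))))
for u,v in((382,150),):print("cap scene",wc(onz("scene",170+u/4-.4,240+v/4-.4,.124)))
print("cap top",wc(onz("top",140+448/4-.4,190+200/4-.4,.124)))
t=cv2.imread("pics/s5r.png")
E
```

```text
[263 326  11  21 135] [268.12592593 336.13333333]
   r 82.7 ang 24.7
   r 60.9 ang 24.2
   r 39.1 ang 23.0
[276 340  17  14 107] [284.11214953 345.85981308]
   r 79.2 ang 98.5
   r 59.7 ang 98.1
   r 40.6 ang 97.3
[226 355  21  16 221] [236.62443439 363.57466063]
   r 94.7 ang -44.8
   r 67.4 ang -44.2
   r 41.3 ang -42.7
[270 362  12  11  65] [274.96923077 366.61538462]
   r 67.3 ang 137.6
   r 58.9 ang 146.4
   r 51.7 ang 159.4
cap scene [ 45.71441244 -64.73990549 124.        ]
cap top [ 42.96554256 -67.17765506 124.        ]
```

```bash
python3 -c "
from h import *
to(cw(-85,66,240))"
```

```text
t 33.25 pos [0.4145 0.4471 0.3683] F [ 1.   0.1 -0.1] tilt [ 0.045 -0.146 -0.988] shift [ 0.2  19.47 10.12] turn 0.017 open 0.0002
```

play_rows(increments=[[[0, 3, 1, 0], [0.1, 7.5, 2.5, 0], [0.1, 12, 4.5, 0], [0.2, 16, 7, 0], [0.2, 19.0, 9.5, 0]]])

```text
t: 33.75
tool_pos: [0.4312, 0.2706, 0.2459]
orientation: [-2.992, -0.08, -0.064]
force: [0.8, 0.1, -0.2]
opening: 0.0003
```

play_rows(increments=[[[0, 0, 0, 0], [0, 0, 0, 0]]])

```text
t: 33.95
tool_pos: [0.4312, 0.2694, 0.246]
orientation: [-2.993, -0.075, -0.063]
force: [-0.1, 1.6, 1.0]
opening: 0.0003
```

```bash
python3 -c "
from h import *
to(cw(-85,63,161));wc2()"
```

```text
t 33.95 pos [0.4312 0.2694 0.246 ] F [-0.1  1.6  1. ] tilt [ 0.046 -0.146 -0.988] shift [-0.35  1.49  8.36] turn 0.012 open 0.0003
corner: t 33.95 clamp [-85.4  65.6 246. ] F 1.6 1.0 |F| 1.9 lean 0.146 r 139.0 a 5.5 q 2.609 tau 0.227
```

play_rows(increments=[[[-0.1, 0.2, 1.5, 0], [-0.2, 0.5, 3.5, 0], [-0.3, 0.9, 5.5, 0], [-0.3, 1.2, 7.2, 0], [-0.35, 1.5, 8.3, 0]]])

```text
t: 34.45
tool_pos: [0.4315, 0.2678, 0.1608]
orientation: [-2.992, -0.078, -0.063]
force: [-1.7, 0.3, -0.3]
opening: 0.0004
```

play_rows(increments=[[[0, 0.15, 0, 0], [0, 0.3, 0, 0], [0, 0.45, 0, 0], [0, 0.6, 0, 0], [0, 0.7, 0, 0]]])

```text
t: 34.95
tool_pos: [0.4323, 0.2609, 0.1606]
orientation: [-2.992, -0.078, -0.065]
force: [-0.5, 0.5, -0.1]
opening: 0.0001
```

```bash
python3 -c "
from h import *
wc2()"
```

```text
corner: t 34.95 clamp [-84.6  56.9 160.6] F 0.5 -0.1 |F| 0.7 lean 0.147 r 55.3 a 22.9 q 2.914 tau 0.028
```

play_rows(increments=[[[0, 0.1, 0, 0], [0, 0.2, 0, 0], [0, 0.3, 0, 0], [0, 0.4, 0, 0], [0, 0.46, 0, 0]]])

```text
t: 35.45
tool_pos: [0.4326, 0.2569, 0.1601]
orientation: [-2.991, -0.078, -0.065]
force: [0.1, 6.0, 0.0]
opening: 0.0005
```

play_rows(increments=[[[0, 0.1, 0.02, 0], [0, 0.2, 0.03, 0], [0, 0.28, 0.05, 0], [0, 0.34, 0.06, 0], [0, 0.38, 0.07, 0]]])

```text
t: 35.95
tool_pos: [0.4327, 0.2561, 0.1599]
orientation: [-2.985, -0.079, -0.066]
force: [-2.4, 14.7, 1.7]
opening: 0.0007
```

```bash
python3 -c "
from h import *
wc2()"
```

```text
corner: t 35.95 clamp [-84.4  52.2 159.9] F 14.8 1.7 |F| 15.0 lean 0.154 r 55.9 a 27.6 q 2.996 tau 0.813
```

play_rows(increments=[[[0, 0.12, 0.02, 0], [0, 0.24, 0.05, 0], [0, 0.34, 0.07, 0], [0, 0.42, 0.09, 0], [0, 0.48, 0.1, 0]]])

```text
t: 36.45
tool_pos: [0.4327, 0.2547, 0.1594]
orientation: [-2.979, -0.08, -0.067]
force: [-3.4, 17.2, 2.9]
opening: 0.0005
```

```bash
python3 -c "
from h import *
wc2()"
```

```text
corner: t 36.45 clamp [-84.4  50.8 159.4] F 17.3 2.9 |F| 17.7 lean 0.160 r 55.9 a 29.1 q 3.022 tau 0.961
```

Torque is about 0.92–0.96 Nm against a free value of about 0.60, so roughly 15–18 N at the jaw. I stop pushing and retreat.

play_rows(increments=[[[0, -0.15, 0, 0], [0, -0.4, -0.2, 0], [0, -0.6, -1.2, 0], [0, -0.8, -3.2, 0], [0, -1.0, -5.2, 0]]])

```text
t: 36.95
tool_pos: [0.4298, 0.2557, 0.2131]
orientation: [-2.98, -0.08, -0.066]
force: [0.4, 0.7, 0.4]
opening: 0.0006
```

play_rows(increments=[[[0, 0, -2, 0], [0, -2, -5, 0], [0, -5, -8, 0], [0, -9, -10, 0], [0, -13, -11, 0]]])

```text
t: 37.45
tool_pos: [0.4189, 0.367, 0.3463]
orientation: [-2.978, -0.077, -0.072]
force: [0.3, 0.5, 0.5]
opening: 0.0004
```

play_rows(increments=[[[0, -3, -1, 0], [0, -6, -1, 0], [0, -8, -1, 0], [0, -8, -1, 0], [0, -8, -1, 0]]])

```text
t: 37.95
tool_pos: [0.414, 0.4439, 0.369]
orientation: [-2.979, -0.078, -0.072]
force: [-0.3, 0.5, 0.1]
opening: 0.0004
```

```bash
python3 - <<'E'
from h import *
print(read_state()["force"],read_state()["t"])
p,d=read_camera('top');cv2.imwrite('pics/t14.png',p)
s,d=read_camera('scene');cv2.imwrite('pics/s14.png',cv2.resize(s[240:420,170:370],None,fx=4,fy=4)[:600])
g=cv2.cvtColor(s,cv2.COLOR_BGR2GRAY)
m=(g<60).astype(np.uint8);n,l,st,c=cv2.connectedComponentsWithStats(m)
for i in range(1,n):
    if st[i,4]>40 and 225<c[i][0]<300 and 320<c[i][1]<390:
        ys,xs=np.nonzero(l==i);pts=np.c_[xs,ys].astype(float)
        X=onwheel("scene",*pts.mean(0));print("   r %.1f ang %.1f"%(np.hypot(X[1]-65,X[2]-95),np.degrees(np.arctan2(65-X[1],X[2]-95))))
E
```

```text
[-0.29848007  0.47195004  0.11694218] 37.95
   r 61.2 ang 25.6
   r 60.0 ang 99.6
   r 66.9 ang -43.6
   r 58.8 ang 147.1
```

View pics/s14.png

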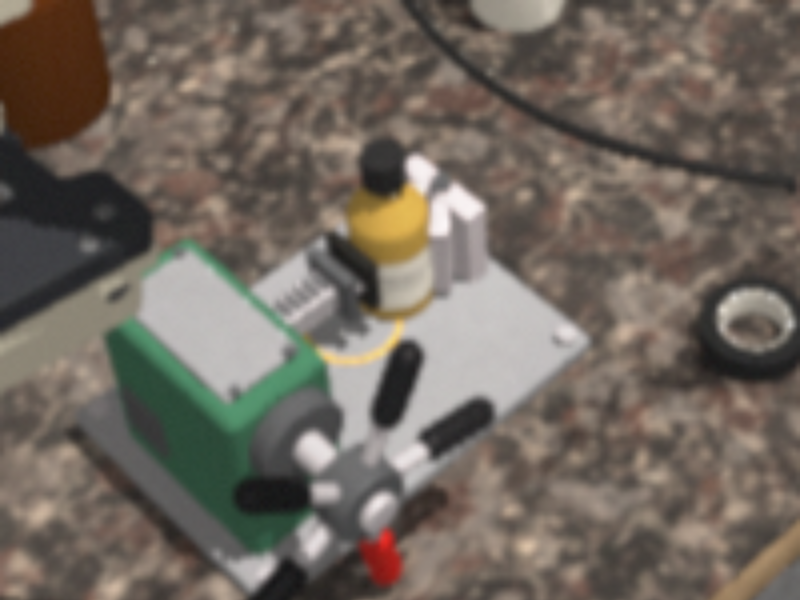

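View pics/t14.png

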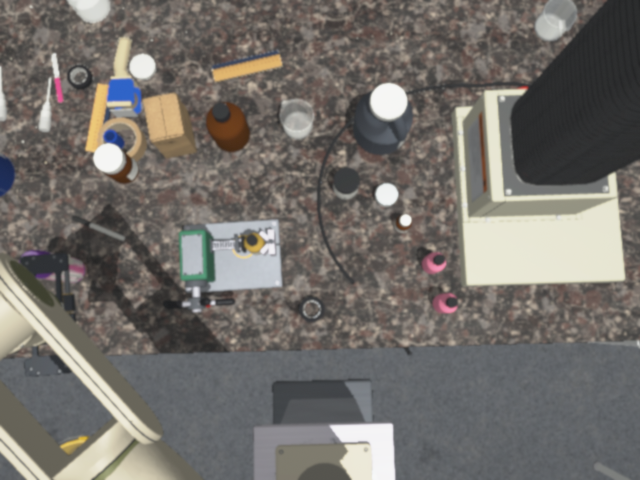

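```bash
python3 -c "
from plant import *
print(read_state()['dq'].round(3));print(close_job())"
```

```text
[-0.007 -0.004  0.007  0.001 -0.001  0.003]
the job is handed in; nothing more can be done
None
```

The amber-yellow bottle stands upright, held between the sprung jaw and the V stop. By torque the jaw presses it with about 15–18 N, and the job was handed in at about 38 s.

**What I did:** I set the bottle on the ring within about 1 mm and released it. I then pushed three top spokes in turn to the right with the side of the closed gripper, one small move at a time. Contact forces read after each move stayed at or under about 18 N. The wheel ended near q ≈ 3.0.

**Last checks:**
- **Torque:** it rose from about 0.60 Nm with the wheel running free to about 0.96 Nm. If I take the free value as 0.65 Nm instead, the jaw force is about 15 N.
- **Final push:** the camera showed the wheel stayed where it was left, 1.4° further on than before.
- **Scene:** the bottle is upright in the V, the other bottles and jars are unmoved, and the gripper is clear with a force reading near 0 N.

**What disagreed:**
- **Wheel angle:** the angle worked out from finger contact read about 1.7° more than the camera angle.
- **Torque slope:** near the end the torque rose about half as steeply per radian as the stated spring predicts, before the final extra push. The jaw force is therefore uncertain by a few newtons, but every estimate falls within 8 to 24 N.
- **Gripper lean:** the gripper leaned up to about 9° during the pushes because each move restarts from the measured pose. This did not cause any unwanted contact that I could see.

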